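# Square up a balance draft-shield frame by its diagonals

### The arm

A 6-joint arm with a two-finger parallel gripper is mounted at the origin on the work surface. World frame = base frame: x ahead of the robot, y to its left, z up, the work surface at z = 0. Lengths are in m, angles in rad, forces in N, time in s.
With the tool pointing down it reaches from about 0.375 to 0.9 m from the base axis. Payload 3.1 kg.
Tool frame: the origin (TCP) lies midway between the tips of the shut fingers; the grasp point (between the pads) lies 19 mm behind it; z points along the fingers, y is the line along which they close (so a half turn about z gives the same grasp; the last joint's range is limited). The gripper opens to 85 mm and grips with 20 to 120 N. Pads are 22 mm wide; open, the fingers measure 114 mm over their backs; the gripper's body (76 mm by 85 mm) begins 54 mm behind the grasp point. The pads swing forward as they close: fully open they stand 13 mm farther back than shut.
Start: joints at [-1.498, 0.527, 1.433, -0, 1.181, -0.178], TCP at [0.155, -0.605, 0.231] pointing down, gripper open.
Joint ranges: [-3.08, 3.08], [-0.75, 2.2], [0.22, 2.44], [-1.43, 4.57], [0, 2.65], [-2.85, 2.85]. Speed limits (rad/s): [2.79, 2.79, 3.14, 3.14, 3.14, 3.14].

### API

Orientations are given as a unit quaternion [x, y, z, w].
In Python, from station import manip gives the robot as it stands.
- The arm moves only by the tool step_arm, never from a script. Its argument "targets" is text: rows parted by semicolons, each of 4 numbers parted by spaces: the shift along the tool's x, y, z in mm, then the turn about the tool's z in degrees. A call has 1 to 12 rows; each row is the pose to reach, as a shift and turn from the pose commanded when the call began, along the tool's axes at that moment; what a row does not reach only later rows make up. A row lasts 1/10 s, in which the tool goes at most 50 mm and 8.59 degrees, less where a joint would pass 70% of its speed; a pose out of reach is approached as far as the arm can. A call with a gripper value outside its range is refused whole. "gripper" is the closure, from 0 (fully open) to 1 (shut), set as the call begins (left out, the last holds). The fingers move at their own pace and stop on an object; "squeeze" is the grip in N (left out, the last holds). Time passes only in rows, so rows that repeat a pose let the fingers close. It gives the time, the measured TCP pose, the force, the opening and the grip force at its end, in the units of the state.
- manip.sense(): the state, without advancing time (a new reading comes with each control period).
- manip.snapshot(name): name is "side" or "top"; returns the picture (384x512x3 uint8, red, green, blue); there is no depth.
- manip.get_calibration(name): a dict with "fov_y" (degrees; the focal length in pixels is half the picture's height over the tangent of half this angle, whatever the lens; pixels are square), "cx", "cy" (the principal point, pixels), "extrinsics" (4x4, takes a point from camera to world coordinates). Camera axes: x right, y down, z forward; pixel columns grow to the right and rows downward; lengths in m; the calibration is good to about 2 mm. A picture is of the moment at which its call begins. get_calibration takes no time and is no camera call.
- manip.sign_off(): hands the job in; it is judged then, once.
Trained networks look in the newest picture that a camera, given by its name, has taken for a name from the list of things; names that differ only in an ending like _2 or _b are one class to them, and where a whole thing is asked for, a point or a joint stands for the part that bears it (a point fixed in the world has none). Each returns a list of dicts, best first, with "p" (0 to 1); they miss things now and then, are a little off and sometimes report something else, mostly with a low value. They report only what shows in the picture. A call takes as long as a camera call.
- manip.recognise(camera, query): "position" ([column, row] in pixels, amid what is visible of it).
- manip.masks_of(camera, query): "pixels" (384x512 bool, what is visible of it) and "position" ([column, row] in pixels, amid what is visible of it).
- manip.mark_of(camera, query): "position" ([column, row] in pixels: a listed point, or the origin of a listed thing).
The state is a dict: "t": time; "q": joint angles; "qd": joint speeds; "tau": joint torques, N m; "tcp_pos": TCP position; "tool_rot": TCP orientation; "force": force on the tool from outside, world axes, zero at the start; "ft_torque": the same for the moment, N m; "finger_gap": opening from 0.0 (shut) to 1.0 (fully open); "gripper_force": force on a finger pad.
Only numpy, scipy, OpenCV 4.12 (cv2) and the standard library are available. Lean on these libraries where they do the work, as an engineer would, in place of code of your own. Each camera call takes 0.05 s, during which the arm holds its last target. There are 200 camera calls.

### The job

Move the amber jars standing inside the hinged frame upright into the white tray, then measure the frame's inside diagonals with the yellow slide rule laid flat on the base plate and opened out until its two tips rest in opposite inside corners: first the diagonal with red dots, then the one with blue dots. Lay the rule flat back in its blue tray and use the black handle to rack the frame until the two diagonals agree within 5 mm, and only then turn both orange clamp knobs clockwise fully home. Leave the other things on the bench where they are.

Things in the scene. Friction and masses are not known exactly. Their poses are not given: they have to be found in the camera images.
- frame: white plate 240 x 300 x 8 mm, fixed, with a frame of four aluminium bars 22 mm wide, 14 mm high on it, that shears as a parallelogram up to 0.13 rad either way. Origin: centre of underside; x to the far bar, y left. Inside 160 (x) x 200 (y) mm when square, centred. Near bar fixed; side bars swing on pivots at (-91, +-111), 182 mm long between pivots; far bar stays parallel. Stiff, stays as left
- corner_near_left (a point): inside corner of the frame at (-80, +100) mm on the plate frame (x, y), fixed; 6 mm above the plate's top, as are all corner points. Red dot on the bar beside it
- corner_near_right (a point): inside corner at (-80, -100) mm, fixed; blue dot beside it
- corner_far_left (a point): inside corner between the far bar and the left side bar; moves with the far bar; at (+80, +100) mm when square; blue dot beside it
- corner_far_right (a point): inside corner between the far bar and the right side bar; moves with the far bar; at (+80, -100) mm when square; red dot beside it
- rack_handle (a point): black upright block on the middle of the far bar, 22 mm (along x) x 18 mm (along y) x 42 mm high, foot on the bar's top (22 mm above the table); the point lies 24 mm above its foot, at the plate's y = 0 when the frame is square. Grip it and pull along the plate's y (about 13 to 16 N) to rack the frame
- knob_left_grip (a point): orange bar of the clamp knob on the near left pivot: 44 mm (its x) x 14 mm (its y), from 6 to 42 mm above the near bar's top, on a dark disc 34 mm across, 6 mm thick; the point lies on its axis 26 mm above the bar's top (48 mm above the table). Its axes turn with it
- knob_left (a joint): left clamp knob, rad: grows clockwise seen from above, 0 to the end stop at 1.5 (fully home); starts between 0 and 0.4; stays where left, turns with about 0.06 N m
- knob_right_grip (a point): the same on the near right pivot
- knob_right (a joint): right clamp knob, as the left
- rule_grip (a point): black upright block (44 mm along the rule, 14 mm across, 10 to 56 mm above the underside) in the middle of the loose yellow slide rule (0.33 kg, beam 22 mm wide, 10 mm thick); the point is 36 mm above the rule's underside, at the balance point. x runs along the rule from heel to cursor, z up
- rule_heel (a point): fixed tip of the rule, the end of an 8 mm thick round steel nib 20 mm long, 102.5 mm behind the grip point, 6 mm above the underside
- cursor_tip (a point): sliding tip of the rule, the end of the same sort of nib on the cursor, 112.5 mm ahead of the grip point when the cursor is shut. A nib resting in a corner leaves its end about 2 mm from the corner point
- cursor_grip (a point): red upright block on the cursor (30 mm along the rule, 14 mm across, 9 to 56 mm above the underside), 32.5 mm behind the cursor's tip; the point is 36 mm above the underside. Pinch it and pull or push along the rule to slide the cursor; it slides easily (0.3 N) and stays
- cursor (a joint): opening of the rule, m, 0 to 0.075: its length from tip to tip is 0.215 plus this
- rule_tray: blue tray, fixed, 320 mm (x) x 110 mm (y) x 14 mm, 5 mm walls and floor, the rule's place; origin: centre of its underside; may be left or right
- jar_tray: white tray, fixed, 320 mm (x) x 110 mm (y) x 32 mm, 5 mm walls and floor, for the jars; origin: centre of its underside; may be left or right
- jar1_mid (a point): amber jar, 50 mm across up to 58 mm, with a black cap 44 mm across above, 74 mm high in all, 0.16 kg, bottom-heavy; the point lies on its axis half-way up; two or three jars are there, standing inside the frame
- jar2_mid (a point): amber jar, 50 mm across up to 58 mm, with a black cap 44 mm across above, 74 mm high in all, 0.16 kg, bottom-heavy; the point lies on its axis half-way up; two or three jars are there, standing inside the frame
- jar3_mid (a point): amber jar, 50 mm across up to 58 mm, with a black cap 44 mm across above, 74 mm high in all, 0.16 kg, bottom-heavy; the point lies on its axis half-way up; two or three jars are there, standing inside the frame
- amber_bottle: bystander: amber bottle with black cap, 68 mm across, 150 mm high; origin under its centre
- white_tub: bystander: white tub, 90 mm across, 110 mm high; origin under its centre
- spatula: bystander: spatula lying on the bench, 180 mm long
- small_bottle: bystander: amber bottle with red cap, 48 mm across, 90 mm high; origin under its centre

How it is judged:
On the way, in this order (a step that is already met when the one before it is completed fails the run):
1. all jars stand in the white tray (x of jar1_mid in the frame of jar_tray between -0.145 and 0.145 m and y of jar1_mid in the frame of jar_tray between -0.046 and 0.046 m and z of jar1_mid in the frame of jar_tray between 0.034 and 0.052 m and angle between each of jar1_mid, jar2_mid, jar3_mid's own z axis and vertical below 0.15 rad and x of jar2_mid in the frame of jar_tray between -0.145 and 0.145 m and y of jar2_mid in the frame of jar_tray between -0.046 and 0.046 m and z of jar2_mid in the frame of jar_tray between 0.034 and 0.052 m and x of jar3_mid in the frame of jar_tray between -0.145 and 0.145 m and y of jar3_mid in the frame of jar_tray between -0.046 and 0.046 m and z of jar3_mid in the frame of jar_tray between 0.034 and 0.052 m), for 0.2 s.
2. the rule spans the red-dot diagonal, both tips within 7 mm of the inside corners (((distance between rule_heel and corner_near_left below 0.007 m and distance between cursor_tip and corner_far_right below 0.007 m) or (distance between rule_heel and corner_far_right below 0.007 m and distance between cursor_tip and corner_near_left below 0.007 m))), for 0.2 s.
3. the rule spans the blue-dot diagonal, both tips within 7 mm of the inside corners (((distance between rule_heel and corner_near_right below 0.007 m and distance between cursor_tip and corner_far_left below 0.007 m) or (distance between rule_heel and corner_far_left below 0.007 m and distance between cursor_tip and corner_near_right below 0.007 m))), for 0.2 s.
4. the rule lies in its blue tray and the frame is square, with both knobs still slack (below 0.9 rad) (x of rule_grip in the frame of rule_tray between -0.145 and 0.145 m and y of rule_grip in the frame of rule_tray between -0.046 and 0.046 m and z of rule_grip in the frame of rule_tray between 0.03 and 0.048 m and angle between rule_grip's own z axis and vertical below 0.1 rad and y of corner_far_left in the frame of frame between 0.0965 and 0.1035 m and value of joint each of knob_left, knob_right below 0.9 rad), for 0.2 s.
5. both knobs at their end stops, the frame still square (value of joint each of knob_left, knob_right above 1.44 rad and y of corner_far_left in the frame of frame between 0.0965 and 0.1035 m), for 0.2 s.
At the end, for the whole second after the job is handed in: every jar stands upright in the white tray (its axis within 145 x 46 mm of the tray's middle), the rule lies flat in the blue tray (its grip point within the same bounds), the far corners are within 3.5 mm of square (the diagonals agree within about 5.5 mm) and both knobs stand at 1.44 rad or more (all of step 1 and all of step 5 and x of rule_grip in the frame of rule_tray between -0.145 and 0.145 m and y of rule_grip in the frame of rule_tray between -0.046 and 0.046 m and z of rule_grip in the frame of rule_tray between 0.03 and 0.048 m and angle between rule_grip's own z axis and vertical below 0.1 rad); the robot touches nothing.
It fails at once if the amber bottle is moved more than 30 mm (distance of amber_bottle from where it was at the start of the episode above 0.03 m).
It fails at once if the white tub is moved more than 30 mm (distance of white_tub from where it was at the start of the episode above 0.03 m).
It fails at once if the spatula is moved more than 30 mm (distance of spatula from where it was at the start of the episode above 0.03 m).
It fails at once if the small bottle is moved more than 30 mm (distance of small_bottle from where it was at the start of the episode above 0.03 m).
Of jar1, jar2, jar3 only 2 to 3 are there at a start; the rules pass over those that are not, and their reading is None.
At some moment in a run one of jar1, jar2, jar3 may be knocked a few centimetres aside while the robot is not near it.
Once in a run the grip may slacken for a moment while it holds something.
It also fails if it takes over 210 s, if anything falls off the work surface, if the arm or the gripper's body presses on something with over 40 N, if the wrist force passes 120 N, or if a joint passes its speed limit or range.

## Working session

There is one attempt and no reset: what is moved stays moved. The work goes in short steps, Python scripts to look and compute and a tool call to move; the robot and the scene stay as the last step left them, time stands still between calls to the robot, and variables do not carry over. Pictures are saved under pics/ and viewed, at most 14 in all, crops included, and the job is handed in when it is done.

Besides the shell and the picture viewer there is one more tool, called after ">>>" by a JSON object that holds its "op" and its "data", one argument or row to a line. step_arm: Moves the arm, as the interface text tells. Its arguments: {"type":"object","properties":{"targets":{"type":"string"},"gripper":{"type":"number"},"squeeze":{"type":"number"}},"required":["targets"]}

```bash
mkdir -p pics; ls; cat > h.py <<'E'
import numpy as np, cv2
from station import manip
from scipy.spatial.transform import Rotation as R
def cal(c):
    k=manip.get_calibration(c); f=192/np.tan(np.radians(k["fov_y"])/2); return f,k["cx"],k["cy"],np.array(k["extrinsics"])
def ray(c,p):
    f,cx,cy,E=cal(c); d=E[:3,:3]@np.array([(p[0]-cx)/f,(p[1]-cy)/f,1]); return E[:3,3],d
def at_z(c,p,z):
    o,d=ray(c,p); return o+d*(z-o[2])/d[2]
def proj(c,X):
    f,cx,cy,E=cal(c); v=E[:3,:3].T@(np.array(X)-E[:3,3]); return np.array([f*v[0]/v[2]+cx,f*v[1]/v[2]+cy])
def save(c,n):
    im=manip.snapshot(c); cv2.imwrite(f"pics/{n}.png",im[:,:,::-1]); return im
E
python3 - <<'E'
from h import *
np.set_printoptions(precision=4,suppress=True)
a=save("top","t0");b=save("side","s0")
cv2.imwrite("pics/both.png",cv2.resize(np.vstack([a,b])[:,:,::-1],(400,600)))
for c in("top","side"): print(c,manip.get_calibration(c))
Z=dict(rack_handle=.046,knob_left_grip=.048,knob_right_grip=.048,rule_grip=.041,rule_heel=.011,cursor_tip=.011,cursor_grip=.041,corner_near_left=.014,corner_near_right=.014,corner_far_left=.014,corner_far_right=.014,jar1_mid=.045,rule_tray=0,jar_tray=0,frame=0,amber_bottle=0,white_tub=0,spatula=0,small_bottle=0)
for n,z in Z.items():
    for c in("top","side"):
        r=manip.mark_of(c,n)
        for k in r[:4]: print(n,c,round(k["p"],2),np.round(k["position"],1),at_z(c,k["position"],z)[:2])
print(manip.sense())
E
```

```text
pics
top {'fov_y': 46.183403388717906, 'cx': 255.73886518269285, 'cy': 206.46036284669935, 'extrinsics': array([[ 0.0242, -0.9962,  0.0831,  0.4482],
       [-0.9996, -0.0228,  0.0181, -0.0035],
       [-0.0162, -0.0835, -0.9964,  1.4352],
       [ 0.    ,  0.    ,  0.    ,  1.    ]])}
side {'fov_y': 55.93691106312986, 'cx': 255.77060421857692, 'cy': 188.22110014586272, 'extrinsics': array([[-0.9849, -0.0894,  0.148 ,  0.4338],
       [-0.1729,  0.5229, -0.8347,  0.7307],
       [-0.0028, -0.8477, -0.5305,  0.5215],
       [ 0.    ,  0.    ,  0.    ,  1.    ]])}
rack_handle top 0.89 [253.6 177.6] [0.654  0.0306]
rack_handle side 0.95 [217.8 195.6] [0.6506 0.0308]
rack_handle side 0.57 [234.6 147.9] [ 0.6691 -0.2326]
knob_left_grip top 0.44 [217.  233.4] [0.4779 0.139 ]
knob_left_grip side 0.89 [283.3 233.7] [0.4797 0.1497]
knob_right_grip top 0.47 [284.7 243.3] [ 0.4525 -0.0698]
knob_right_grip side 0.68 [302.8 181. ] [ 0.4538 -0.0687]
rule_grip top 0.95 [371.7 227.1] [ 0.5088 -0.3371]
rule_grip side 0.87 [293.4 141.8] [ 0.4987 -0.3167]
rule_grip side 0.61 [146.7 328. ] [0.6639 0.405
[... 2159 characters left out ...]
4875 0.1128]
spatula side 0.18 [269.8 188.1] [ 0.5418 -0.0969]
small_bottle top 0.56 [149.6 168.2] [0.6842 0.3688]
small_bottle side 0.85 [147.6 328.9] [0.6813 0.3791]
small_bottle side 0.59 [237.9 189.4] [ 0.626  -0.0758]
{'t': 2.0, 'q': array([-1.4985,  0.5275,  1.4327, -0.    ,  1.1814, -0.1785]), 'qd': array([-0.0007, -0.0013,  0.0009, -0.0006,  0.0005,  0.0021]), 'tau': array([  0.0008, -44.2308, -17.8415,  -0.0001,   0.0008,   0.    ]), 'tcp_pos': array([ 0.1551, -0.6054,  0.2313]), 'tool_rot': array([ 0.9921,  0.1251, -0.    , -0.    ]), 'force': array([-0.6909, -0.0001,  0.7787]), 'ft_torque': array([ 0.0042, -0.014 , -0.0257]), 'gripper_force': 0.0, 'finger_gap': 1.0036101002979292}
```

View pics/t0.png

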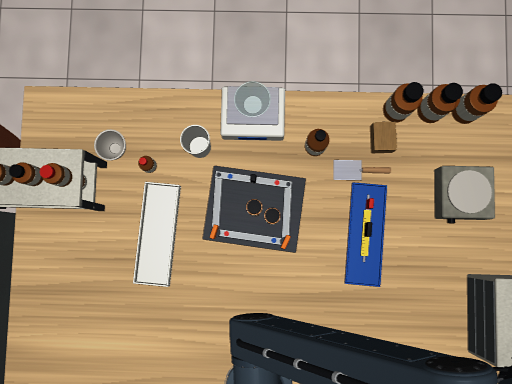

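View pics/s0.png

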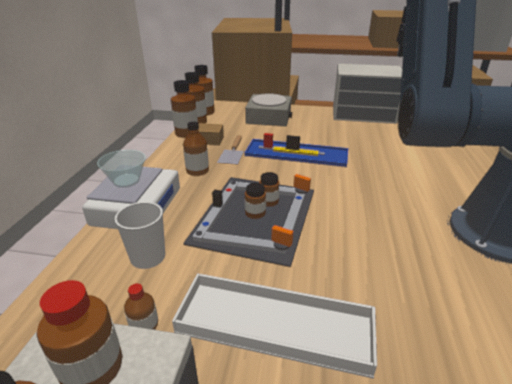

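```bash
python3 - <<'E'
from h import *
np.set_printoptions(precision=4,suppress=True)
a=cv2.imread("pics/t0.png"); b=cv2.imread("pics/s0.png")
A=cv2.resize(a[155:260,195:315],(690,600),interpolation=cv2.INTER_CUBIC)
cv2.imwrite("pics/t0z.png",A)
manip.snapshot("top");manip.snapshot("side")
for n in("jar1_mid","jar_tray","rule_tray","rule_grip","frame","knob_left_grip","rack_handle","small_bottle","white_tub"):
  for c in("top","side"):
    for k in manip.masks_of(c,n)[:3]:
        m=k["pixels"].astype(np.uint8); ys,xs=np.nonzero(m)
        r=cv2.minAreaRect(np.c_[xs,ys].astype(np.float32)); q=cv2.boxPoints(r)
        print(n,c,round(k["p"],2),np.round(k["position"],1),"n",m.sum(),"rect",np.round(q,1).tolist())
for c in("top","side"):
  for k in manip.mark_of(c,"jar2_mid")[:4]+manip.recognise(c,"jar1_mid")[:4]: print(c,k["p"],k["position"],at_z(c,k["position"],.045))
E
```

```text
jar1_mid side 0.46 [214.2 208.2] n 802 rect [[186.5, 235.10000610351562], [222.8000030517578, 174.6999969482422], [238.5, 184.10000610351562], [202.3000030517578, 244.60000610351562]]
jar1_mid side 0.45 [265.4 144.1] n 181 rect [[258.0, 133.0], [272.0, 133.0], [272.0, 149.0], [258.0, 149.0]]
jar_tray top 0.75 [156.2 232. ] n 3904 rect [[131.39999389648438, 284.0], [141.89999389648438, 179.89999389648438], [181.10000610351562, 183.8000030517578], [170.60000610351562, 288.0]]
jar_tray top 0.33 [149.8 167.4] n 227 rect [[135.5, 165.3000030517578], [143.5, 153.3000030517578], [158.5, 163.3000030517578], [150.5, 175.3000030517578]]
jar_tray side 0.95 [280.7 321.8] n 13310 rect [[169.0, 333.3999938964844], [184.39999389648438, 264.3999938964844], [388.0, 309.70001220703125], [372.6000061035156, 378.70001220703125]]
jar_tray side 0.72 [143.8 233. ] n 2653 rect [[110.5, 210.5], [156.39999389648438, 195.1999969482422], [177.39999389648438, 258.20001220703125], [131.5, 273.5]]
jar_tray side 0.21 [255.7 225.3] n 6822 rect [[183.3000030517578, 245.39999389648438], [202.39999389648438, 154.5], [3
[... 2817 characters left out ...]
00610351562, 195.8000030517578], [175.6999969482422, 261.0], [131.3000030517578, 274.29998779296875]]
white_tub top 0.87 [193.9 142.2] n 796 rect [[180.0, 125.0], [210.0, 125.0], [210.0, 157.0], [180.0, 157.0]]
white_tub side 0.63 [142.  234.7] n 2473 rect [[114.9000015258789, 204.39999389648438], [160.39999389648438, 201.39999389648438], [164.60000610351562, 266.0], [119.0, 268.8999938964844]]
white_tub side 0.42 [255.  199.4] n 687 rect [[245.0, 183.0], [265.0, 183.0], [265.0, 218.0], [245.0, 218.0]]
top 0.46 [256.6, 204.0] [0.5718 0.0193 0.045 ]
top 0.43 [198.4, 146.9] [0.7476 0.2063 0.045 ]
side 0.67 [235.9, 186.7] [ 0.617  -0.0177  0.045 ]
side 0.59 [256.3, 199.0] [0.5572 0.0282 0.045 ]
```

View pics/t0z.png

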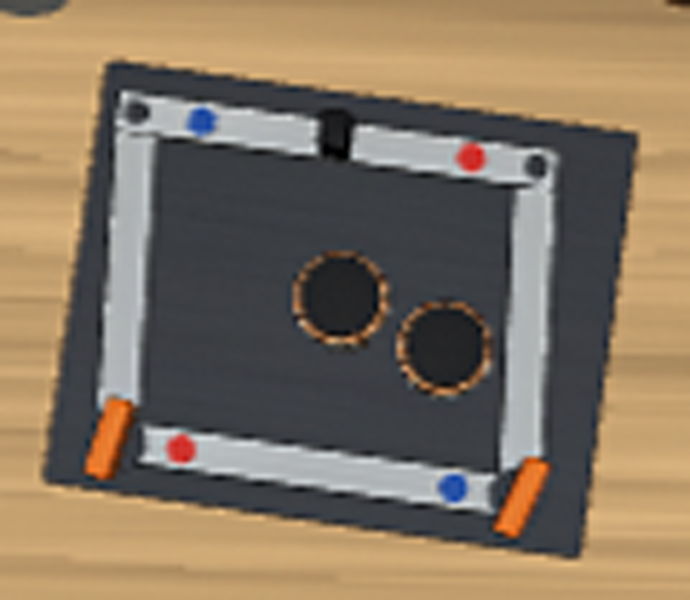

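```bash
cat >> h.py <<'E'
def zc(u,v,x0=195,y0=155,sx=5.75,sy=600/105): return np.array([x0+(u+.5)/sx-.5,y0+(v+.5)/sy-.5])
def fitplane(P,Q):
    # rigid 2D fit: plate coords P -> world Q ; returns yaw, origin, resid
    P=np.array(P,float);Q=np.array(Q,float);p=P.mean(0);q=Q.mean(0)
    H=(P-p).T@(Q-q); yaw=np.arctan2(H[0,1]-H[1,0],H[0,0]+H[1,1]); M=np.array([[np.cos(yaw),-np.sin(yaw)],[np.sin(yaw),np.cos(yaw)]])
    o=q-M@p; return yaw,o,Q-(P@M.T+o)
E
python3 - <<'E'
from h import *
np.set_printoptions(precision=4,suppress=True)
C=[(107,62),(637,133),(580,556),(43,482)]
P=[(.12,.15),(.12,-.15),(-.12,-.15),(-.12,.15)]
W=[at_z("top",zc(*c),.008)[:2] for c in C]
yaw,o,r=fitplane(P,W);print("plate",yaw,o,"res",r)
M=np.array([[np.cos(yaw),-np.sin(yaw)],[np.sin(yaw),np.cos(yaw)]])
for n,c,z in[("pivFL",(137,111),.024),("pivFR",(537,165),.024),("handle",(336,127),.064),("jarA",(341,298),.076),("jarB",(444,347),.076),("knobL",(108,439),.064),("knobR",(522,498),.064),("nearredDot",(181,448),.022),("nearblue",(454,487),.022),("farblue",(202,121),.022),("farred",(471,157),.022)]:
    w=at_z("top",zc(*c),z)[:2]; print(n,w,"plate",M.T@(w-o))
# side check
for n,w in[("jarA",(*at_z("top",zc(341,298),.082)[:2],.082)),("jarB",(*at_z("top",zc(444,347),.082)[:2],.082))]: print(n,proj("side",w))
for p,zz in zip(P,W): print(proj("side",(*zz,.008)))
# trays (outer bottom seg): top rim of tray masks
im=cv2.imread("pics/t0.png").astype(int)
for n,lo,z in[("jar_tray",lambda b,g,r:(b>195)&(g>195)&(r>195),.032),("rule_tray",lambda b,g,r:(b>100)&(r<60)&(g<110),.014)]:
    m=lo(*np.moveaxis(im,2,0)).astype(np.uint8); nn,l,s,c=cv2.connectedComponentsWithStats(m)
    for i in range(1,nn):
        if s[i,4]>1500:
            ys,xs=np.nonzero(l==i); q=cv2.boxPoints(cv2.minAreaRect(np.c_[xs,ys].astype(np.float32)))
            w=np.array([at_z("top",k,z)[:2] for k in q]); print(n,s[i],q.round(1).tolist(),"world",w.tolist(),"c",w.mean(0))
E
```

```text
plate -0.11467562198460732 [0.5613 0.0281] res [[-0.0015 -0.0012]
 [-0.0009  0.0009]
 [ 0.0016  0.0011]
 [ 0.0008 -0.0009]]
pivFL [0.6663 0.1429] plate [0.0912 0.1261]
pivFR [ 0.641  -0.0778] plate [ 0.0913 -0.096 ]
handle [0.6538 0.032 ] plate [0.0914 0.0145]
jarA [0.5606 0.0268] plate [-0.0006 -0.0014]
jarB [ 0.5358 -0.028 ] plate [-0.0189 -0.0586]
knobL [0.4833 0.1487] plate [-0.0913  0.1109]
knobR [ 0.4573 -0.071 ] plate [-0.092  -0.1104]
nearredDot [0.4804 0.1133] plate [-0.0901  0.0754]
nearblue [ 0.4627 -0.036 ] plate [-0.0907 -0.075 ]
farblue [0.6618 0.1071] plate [0.0908 0.09  ]
farred [ 0.6449 -0.0415] plate [ 0.091  -0.0596]
jarA [255.1711 185.2603]
jarB [269.0296 174.6052]
[182.7374 240.9451]
[229.6467 175.1479]
[312.9298 187.6122]
[290.0786 262.8503]
jar_tray [ 137  185   41  100 2960] [[136.60000610351562, 280.6000061035156], [147.39999389648438, 183.60000610351562], [177.89999389648438, 187.0], [167.10000610351562, 284.0]] world [[0.3262891146479426, 0.385488775100998], [0.6297220482301792, 0.3654101655516482], [0.6210996210144683, 0.26852397720707866], [0.31833666978971287, 0.29026139278629265]] c [0.4739 0.3274]
rule_tray [ 345  183   42  104 2910] [[344.70001220703125, 283.6000061035156], [351.8999938964844, 182.10000610351562], [386.8999938964844, 184.60000610351562], [379.6000061035156, 286.1000061035156]] world [[0.33208784977206707, -0.2602712810838463], [0.6510588970602412, -0.2807054302202418], [0.6455126808587833, -0.3910374815127411], [0.3271827892529664, -0.3686213927455659]] c [ 0.489  -0.3252]
```

```bash
cat >> h.py <<'E'
def psi(s): 
    x=R.from_quat(s["tool_rot"]).as_matrix()[:,0]; return np.degrees(np.arctan2(x[1],x[0]))
def go(x,y,z,ps=None,frm=None):
    """shift along tool axes (mm) and turn (deg), from frm=(x,y,z,psi) or now; assumes tool straight down"""
    if frm is None:
        s=manip.sense(); frm=(*s["tcp_pos"],psi(s))
    a=np.radians(frm[3]); d=np.array([x,y,z])-frm[:3]
    t=0 if ps is None else -((ps-frm[3]+180)%360-180)
    print("go",np.round([1e3*(d[0]*np.cos(a)+d[1]*np.sin(a)),1e3*(d[0]*np.sin(a)-d[1]*np.cos(a)),-1e3*d[2],t],1))
YAW=-.1147; O=np.array([.5613,.0281]); M=np.array([[np.cos(YAW),-np.sin(YAW)],[np.sin(YAW),np.cos(YAW)]])
def pl(x,y): return M@np.array([x,y])+O
E
python3 -c "
from h import *
go(.5606,.0268,.18,65.7)"
```

```text
go [ 549.6 -511.8   51.3  -51.3]
```

>>> {"op": "step_arm", "data": {
  "targets": "550 -512 51 -51;550 -512 51 -51;550 -512 51 -51;550 -512 51 -51;550 -512 51 -51;550 -512 51 -51;550 -512 51 -51;550 -512 51 -51;550 -512 51 -51;550 -512 51 -51;550 -512 51 -51;550 -512 51 -51",
  "gripper": 0
}}

```text
t: 4.4
tcp_pos: [0.4795, -0.0998, 0.1909]
tool_rot: [0.842, 0.54, 0.0, 0.0]
force: [0.2, -0.9, -0.1]
finger_gap: 1.0
gripper_force: 0.0
```

```bash
python3 -c "
from h import *
s=manip.sense();print(s['t'],s['tcp_pos'],psi(s),s['q'])
go(.5606,.0268,.18,65.7);go(.5606,.0268,.03,65.7)"
```

```text
4.4 [ 0.47947844 -0.09981267  0.19087044] 65.37005911106239 [-4.33812774e-01  4.06333415e-01  1.80981413e+00 -1.10501783e-04
  9.24368317e-01 -3.87274905e-03]
go [148.9  21.   10.9  -0.3]
go [148.9  21.  160.9  -0.3]
```

>>> {"op": "step_arm", "data": {
  "targets": "149 21 11 0;149 21 11 0;149 21 11 0;149 21 11 0;149 21 11 0"
}}

```text
t: 4.9
tcp_pos: [0.5596, 0.0263, 0.1794]
tool_rot: [0.841, 0.541, -0.0, 0.0]
force: [-0.4, -1.4, -0.3]
finger_gap: 0.999
gripper_force: 0.0
```

```bash
python3 -c "
from h import *
s=manip.sense();print(s['t'],s['tcp_pos'],psi(s),s['q'])
go(.5606,.0268,.03,65.7)"
```

```text
4.9 [0.55964675 0.0262623  0.1794134 ] 65.55065563244162 [-1.52314599e-01  5.08245830e-01  1.64884197e+00 -5.20168933e-04
  9.84914316e-01  2.74694741e-01]
go [ 9.000e-01  6.000e-01  1.494e+02 -1.000e-01]
```

>>> {"op": "step_arm", "data": {
  "targets": "1 1 50 0;1 1 100 0;1 1 140 0;1 1 149 0;1 1 149 0"
}}

```text
t: 5.4
tcp_pos: [0.5595, 0.0244, 0.0298]
tool_rot: [0.842, 0.539, -0.001, -0.001]
force: [0.9, 0.1, -0.6]
finger_gap: 0.998
gripper_force: 0.0
```

>>> {"op": "step_arm", "data": {
  "targets": "0 0 0 0;0 0 0 0;0 0 0 0;0 0 0 0;0 0 0 0;0 0 0 0;0 0 0 0",
  "gripper": 1,
  "squeeze": 40
}}

```text
t: 6.1
tcp_pos: [0.5619, 0.0254, 0.0331]
tool_rot: [0.842, 0.54, 0.001, 0.001]
force: [-1.3, -0.9, 6.1]
finger_gap: 0.575
gripper_force: 41.2
```

```bash
python3 -c "
from h import *
s=manip.sense();print(s['t'],s['tcp_pos'],psi(s),s['finger_gap'])
x,y,z=s['tcp_pos'];p=psi(s)
go(x,y,.14,p);a=(x,y,.14,p);go(.545,.322,.14,86.2,frm=a);b=(.545,.322,.14,86.2);go(.545,.322,z-.002,86.2,frm=b)"
```

```text
6.1 [0.56187814 0.02540392 0.03309269] 65.39320778171678 0.5748967386007185
go [   0.     0.  -106.9   -0. ]
go [ 262.6 -138.8   -0.   -20.8]
go [  0.    0.  108.9  -0. ]
```

>>> {"op": "step_arm", "data": {
  "targets": "0 0 -20 0;0 0 -60 0;0 0 -107 0;0 0 -107 0"
}}

```text
t: 6.5
tcp_pos: [0.5658, 0.0252, 0.1449]
tool_rot: [0.841, 0.54, 0.006, 0.005]
force: [0.9, -1.0, -1.9]
finger_gap: 0.578
gripper_force: 42.0
```

>>> {"op": "step_arm", "data": {
  "targets": "40 -21 0 -4;85 -45 0 -8;130 -68 0 -12;175 -92 0 -16;218 -116 0 -21;263 -139 0 -21;263 -139 0 -21;263 -139 0 -21"
}}

```text
t: 7.3
tcp_pos: [0.5432, 0.3241, 0.1377]
tool_rot: [0.728, 0.686, -0.0, 0.0]
force: [0.7, -0.9, -2.0]
finger_gap: 0.575
gripper_force: 42.0
```

```bash
python3 -c "
from h import *
s=manip.sense();print(s['t'],s['tcp_pos'],psi(s),s['finger_gap'],s['force'])
go(.545,.322,.0315,86.2)
im=save('side','s1');save('top','t1')"
```

```text
7.3 [0.54316924 0.32409126 0.13768611] 86.57434906355093 0.5746068902517059 [ 0.69651775 -0.92881438 -1.97247987]
go [ -2.    2.  106.2   0.4]
```

View pics/s1.png

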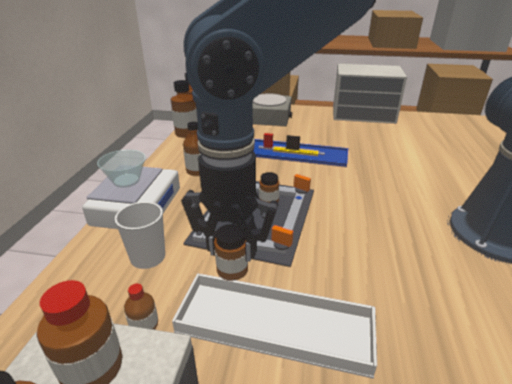

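The side view shows the jar held upright at about (232,250), over the tray's far end. The other jar is still in the frame near (270,187).

>>> {"op": "step_arm", "data": {
  "targets": "-2 2 40 0;-2 2 75 0;-2 2 95 0;-2 2 106 0;-2 2 106 0"
}}

```text
t: 7.9
tcp_pos: [0.5461, 0.3187, 0.0311]
tool_rot: [0.73, 0.684, -0.001, -0.0]
force: [0.4, 0.1, -1.4]
finger_gap: 0.572
gripper_force: 42.8
```

```bash
python3 -c "
from h import *
s=manip.sense();print(s['t'],s['tcp_pos'],psi(s),s['finger_gap'],s['force'])"
```

```text
7.9 [0.546103   0.31868003 0.03110165] 86.23742007616006 0.5720094469724443 [ 0.42131687  0.11939869 -1.39994686]
```

>>> {"op": "step_arm", "data": {
  "targets": "0 0 1 0;0 0 1 0;0 0 1 0;0 0 1 0",
  "gripper": 0.15
}}

```text
t: 8.3
tcp_pos: [0.5465, 0.3206, 0.0314]
tool_rot: [0.729, 0.684, 0.001, 0.0]
force: [-1.2, -0.3, 0.0]
finger_gap: 0.851
gripper_force: 0.0
```

>>> {"op": "step_arm", "data": {
  "targets": "0 0 -30 0;0 0 -75 0;0 0 -110 0;0 0 -110 0"
}}

```text
t: 8.7
tcp_pos: [0.5498, 0.3222, 0.1469]
tool_rot: [0.729, 0.684, 0.006, 0.002]
force: [1.4, 0.1, 0.5]
finger_gap: 0.846
gripper_force: 0.0
```

```bash
python3 -c "
from h import *
s=manip.sense();print(s['t'],s['tcp_pos'],psi(s),s['finger_gap'],s['force'])
a=cv2.imread('pics/t1.png');b=save('side','s2')[:,:,::-1];c=save('top','t2')[:,:,::-1]
cv2.imwrite('pics/m2.png',np.vstack([cv2.resize(b[140:380,170:390],(550,300)),cv2.resize(c[155:260,195:315],(550,300))]))
go(.5358,-.028,.14,65.7)"
```

```text
8.7 [0.54978852 0.32223796 0.14691219] 86.39626439249058 0.846267319030046 [1.35256724 0.14516819 0.48847048]
go [-348.8   11.3    2.1   20.7]
```

View pics/m2.png

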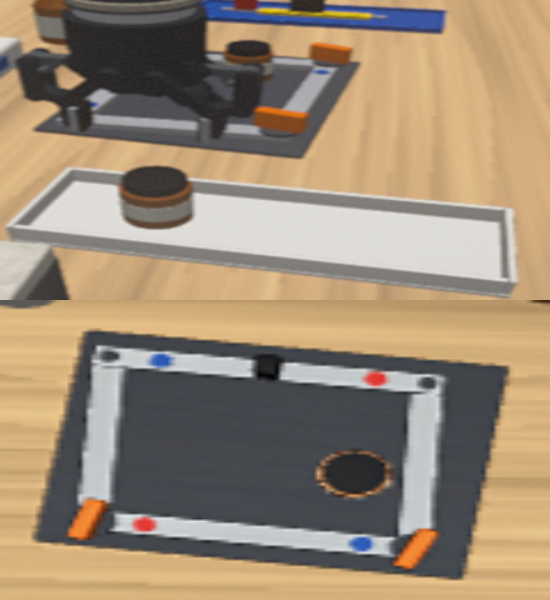

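Jar A stands upright in the tray, and jar B has not moved (about 272,215 in the top view). Next is jar B.

>>> {"op": "step_arm", "data": {
  "targets": "-349 11 2 21;-349 11 2 21;-349 11 2 21;-349 11 2 21;-349 11 2 21;-349 11 2 21;-349 11 2 21;-349 11 2 21;-349 11 2 21;-349 11 2 21",
  "gripper": 0
}}

```text
t: 9.8
tcp_pos: [0.5339, -0.0274, 0.1377]
tool_rot: [0.841, 0.54, -0.001, -0.001]
force: [-0.3, 0.6, 0.6]
finger_gap: 1.0
gripper_force: 0.0
```

```bash
python3 -c "
from h import *
s=manip.sense();print(s['t'],s['tcp_pos'],psi(s),s['finger_gap'],s['force'])
go(.5358,-.028,.03,65.7)"
```

```text
9.8 [ 0.53385964 -0.02735006  0.13772762] 65.40211626948816 0.9998460239827629 [-0.3099432   0.56238846  0.6448659 ]
go [  0.2   2.  107.7  -0.3]
```

>>> {"op": "step_arm", "data": {
  "targets": "0 2 50 0;0 2 90 0;0 2 108 0;0 2 108 0"
}}

```text
t: 10.2
tcp_pos: [0.5341, -0.0267, 0.0278]
tool_rot: [0.841, 0.541, -0.002, -0.003]
force: [-0.1, -0.2, 0.7]
finger_gap: 0.998
gripper_force: 0.0
```

>>> {"op": "step_arm", "data": {
  "targets": "0 0 0 0;0 0 0 0;0 0 0 0;0 0 0 0;0 0 0 0;0 0 0 0;0 0 0 0",
  "gripper": 1,
  "squeeze": 45
}}

```text
t: 10.9
tcp_pos: [0.5375, -0.029, 0.0323]
tool_rot: [0.842, 0.54, 0.001, 0.001]
force: [0.0, 2.8, 6.0]
finger_gap: 0.574
gripper_force: 47.0
```

```bash
python3 -c "
from h import *
s=manip.sense();print(s['t'],s['tcp_pos'],psi(s),s['finger_gap'])
x,y,z=s['tcp_pos'];p=psi(s)
a=(x,y,.14,p);go(.425,.330,.14,86.2,frm=a)"
```

```text
10.9 [ 0.53750817 -0.02901798  0.03234322] 65.34317377043946 0.5736488413216145
go [ 279.3 -252.    -0.   -20.9]
```

>>> {"op": "step_arm", "data": {
  "targets": "0 0 -30 0;0 0 -70 0;0 0 -108 0;0 0 -108 0"
}}

```text
t: 11.3
tcp_pos: [0.5405, -0.0303, 0.144]
tool_rot: [0.842, 0.54, 0.004, 0.005]
force: [0.2, -0.1, -1.6]
finger_gap: 0.573
gripper_force: 47.3
```

>>> {"op": "step_arm", "data": {
  "targets": "30 -27 0 -3;65 -59 0 -6;100 -90 0 -9;135 -122 0 -12;170 -153 0 -15;205 -185 0 -18;240 -216 0 -21;279 -252 0 -21;279 -252 0 -21;279 -252 0 -21"
}}

```text
t: 12.3
tcp_pos: [0.4227, 0.3301, 0.138]
tool_rot: [0.728, 0.686, -0.001, 0.0]
force: [1.2, -0.3, -1.7]
finger_gap: 0.569
gripper_force: 47.3
```

```bash
python3 -c "
from h import *
s=manip.sense();print(s['t'],s['tcp_pos'],psi(s),s['finger_gap'],s['force'])
go(.425,.33,.031,86.2)
"
```

```text
12.3 [0.42266084 0.33011692 0.13796732] 86.57259426106721 0.5688993864377526 [ 1.18203055 -0.33719982 -1.71576595]
go [  0.    2.3 107.    0.4]
```

>>> {"op": "step_arm", "data": {
  "targets": "0 2 40 0;0 2 75 0;0 2 95 0;0 2 107 0;0 2 107 0;0 2 107 0"
}}

```text
t: 12.9
tcp_pos: [0.4267, 0.3283, 0.0318]
tool_rot: [0.73, 0.684, 0.0, 0.0]
force: [0.2, 0.1, -1.8]
finger_gap: 0.572
gripper_force: 48.1
```

>>> {"op": "step_arm", "data": {
  "targets": "0 0 0 0;0 0 0 0;0 0 0 0;0 0 0 0",
  "gripper": 0.15
}}

```text
t: 13.3
tcp_pos: [0.4261, 0.3294, 0.0322]
tool_rot: [0.729, 0.684, 0.001, 0.0]
force: [0.1, 0.1, -0.2]
finger_gap: 0.848
gripper_force: 0.0
```

>>> {"op": "step_arm", "data": {
  "targets": "0 0 -30 0;0 0 -75 0;0 0 -120 0;-60 0 -150 0;-110 0 -150 0;-160 0 -150 0;-200 0 -150 0;-200 0 -150 0"
}}

```text
t: 14.1
tcp_pos: [0.4125, 0.1256, 0.1821]
tool_rot: [0.731, 0.682, -0.001, 0.0]
force: [0.1, 1.2, -0.3]
finger_gap: 0.847
gripper_force: 0.0
```

```bash
python3 -c "
from h import *
s=manip.sense();print(s['t'],s['tcp_pos'],psi(s),s['finger_gap'],s['force'])
b=save('side','s3')[:,:,::-1];c=save('top','t3')[:,:,::-1]
cv2.imwrite('pics/m3.png',np.hstack([cv2.resize(b[140:380,160:400],(400,400)),cv2.resize(c[178:298,332:402],(350,600))[:400]]) if 0 else np.hstack([cv2.resize(b[140:380,160:400],(400,600)),cv2.resize(c[178:298,332:402],(350,600),interpolation=cv2.INTER_CUBIC)]))
"
```

```text
14.1 [0.4125085  0.12564127 0.18206151] 86.04157602307774 0.8471563466732458 [ 0.06859856  1.18985786 -0.32553425]
```

View pics/m3.png

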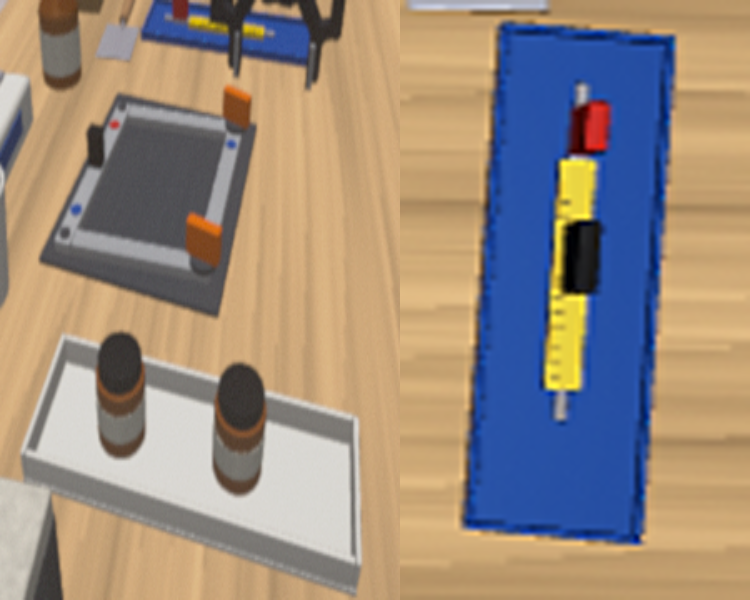

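```bash
python3 -c "
from h import *
z=lambda u,v:zc(u,v,332,178,5,5)
h=at_z('top',z(159,419),.011)[:2];t=at_z('top',z(183,84),.011)[:2];print(h,t,np.linalg.norm(t-h))
a=at_z('top',z(163,390),.015)[:2];b=at_z('top',z(178,159),.015)[:2]
d=(t-h)/np.linalg.norm(t-h);an=np.degrees(np.arctan2(d[1],d[0]));d2=b-a;print(an,np.degrees(np.arctan2(d2[1],d2[0])))
print('grip',h+.1025*d, t-.1125*d,'cur',t-.0325*d)
k=[at_z('top',z(*c),.061)[:2] for c in((173,222),(200,222),(193,294),(167,290))];print(k,np.mean(k,0))
q=[at_z('top',z(*c),.014)[:2] for c in((100,22),(275,37),(243,543),(65,527))];print(q,np.mean(q,0));e=q[0]+q[1]-q[2]-q[3];print(np.degrees(np.arctan2(e[1],e[0])))
"
```

```text
[ 0.40215127 -0.31870796] [ 0.61344477 -0.33294452] 0.21177257393872084
-3.854656841249408 -3.4766540824993855
grip [ 0.50441939 -0.32559859] [ 0.50119927 -0.32538163] cur [ 0.58101829 -0.33075968]
[array([ 0.52305246, -0.31561091]), array([ 0.52343556, -0.33196644]), array([ 0.47962058, -0.32786089]), array([ 0.48166745, -0.31214175])] [ 0.50194401 -0.321895  ]
[array([ 0.65147488, -0.27969542]), array([ 0.64432701, -0.39014529]), array([ 0.32697191, -0.37037087]), array([ 0.33398988, -0.26003912])] [ 0.48919092 -0.32506267]
-3.5541479459010317
```

```bash
python3 -c "
from h import *
go(.5025,-.3245,.16,-3.7)"
```

```text
go [-446.   119.3   22.    89.9]
```

>>> {"op": "step_arm", "data": {
  "targets": "-446 119 22 90;-446 119 22 90;-446 119 22 90;-446 119 22 90;-446 119 22 90;-446 119 22 90;-446 119 22 90;-446 119 22 90;-446 119 22 90;-446 119 22 90;-446 119 22 90;-446 119 22 90",
  "gripper": 0.4
}}

```text
t: 15.4
tcp_pos: [0.5052, -0.322, 0.1591]
tool_rot: [1.0, -0.031, -0.0, -0.0]
force: [0.6, -0.0, -0.2]
finger_gap: 0.599
gripper_force: 0.0
```

```bash
python3 -c "
from h import *
s=manip.sense();print(s['t'],s['tcp_pos'],psi(s),s['finger_gap'],s['force'],s['q'])
go(.5025,-.3245,.022,-3.7)"
```

```text
15.4 [ 0.50518942 -0.32200914  0.15906792] -3.5313441584637633 0.598635957410862 [ 0.60033249 -0.03757882 -0.1513147 ] [-7.54114223e-01  5.81941208e-01  1.56713826e+00  6.80353056e-04
  9.93032771e-01  8.77943976e-01]
go [ -2.5   2.7 137.1   0.2]
```

>>> {"op": "step_arm", "data": {
  "targets": "-2 2 50 0;-2 2 95 0;-2 2 125 0;-2 2 137 0;-2 2 137 0;-2 2 137 0"
}}

```text
t: 16.0
tcp_pos: [0.5029, -0.3249, 0.0237]
tool_rot: [1.0, -0.031, 0.001, 0.001]
force: [0.4, 0.6, -0.1]
finger_gap: 0.605
gripper_force: 0.0
```

>>> {"op": "step_arm", "data": {
  "targets": "0 0 0 0;0 0 0 0;0 0 0 0;0 0 0 0;0 0 0 0;0 0 0 0",
  "gripper": 1,
  "squeeze": 50
}}

```text
t: 16.6
tcp_pos: [0.5023, -0.3255, 0.0242]
tool_rot: [0.999, -0.032, 0.001, 0.001]
force: [-0.6, 1.0, 7.2]
finger_gap: 0.154
gripper_force: 50.3
```

```bash
python3 -c "
from h import *
s=manip.sense();print(s['t'],s['tcp_pos'],psi(s),s['finger_gap'],s['force'],s['ft_torque'])"
```

```text
16.6 [ 0.50233703 -0.32549493  0.02422972] -3.6375957231637863 0.1536121674921823 [-0.612442    1.02069336  7.2200765 ] [0.19844449 0.07035173 0.02998178]
```

```bash
python3 -c "
from h import *
cnl=pl(-.08,.1);cfr=pl(.0794,-.0855);d=cfr-cnl;L=np.linalg.norm(d);d/=L;a=np.degrees(np.arctan2(d[1],d[0]));print(cnl,cfr,L,a)
g=cnl+d*.1115;print(g)
s=manip.sense();x,y,z=s['tcp_pos'];p=psi(s)
go(*g,.13,a,frm=(x,y,.13,p));"
```

```text
[0.49327053 0.13659881] [ 0.63039291 -0.06592542] 0.24457843322746184 -55.89938482841675
[0.55578277 0.04427075]
go [  29.9 -372.4   -0.    52.3]
```

>>> {"op": "step_arm", "data": {
  "targets": "0 0 -20 0;0 0 -60 0;0 0 -106 0;0 0 -106 0;0 0 -106 0"
}}

```text
t: 17.1
tcp_pos: [0.5017, -0.3251, 0.1296]
tool_rot: [0.999, -0.032, 0.001, 0.001]
force: [-0.1, 0.2, -3.2]
finger_gap: 0.158
gripper_force: 51.9
```

>>> {"op": "step_arm", "data": {
  "targets": "3 -37 0 5;6 -75 0 11;9 -115 0 16;12 -155 0 22;16 -200 0 28;20 -245 0 35;24 -290 0 42;27 -335 0 48;29 -360 0 52;30 -372 0 52;30 -372 0 52;30 -372 0 52"
}}

```text
t: 18.3
tcp_pos: [0.5545, 0.0435, 0.1277]
tool_rot: [0.885, -0.466, -0.001, 0.001]
force: [-0.1, -1.1, -2.9]
finger_gap: 0.16
gripper_force: 52.0
```

```bash
python3 -c "
from h import *
s=manip.sense();print(s['t'],s['tcp_pos'],psi(s),s['finger_gap'],s['force'],s['ft_torque'])
go(.5558,.0443,.035,-55.9)
b=save('side','s4')[:,:,::-1];c=save('top','t4')[:,:,::-1]
cv2.imwrite('pics/m4.png',np.hstack([cv2.resize(b[130:270,170:330],(450,394)),cv2.resize(c[155:260,195:315],(350,394))]))
h=np.array([.5558,.0443,.13-.0242+.011+.005]);d=np.r_[np.cos(np.radians(-55.9)),np.sin(np.radians(-55.9)),0]
print(proj('side',h-.1025*d),proj('side',h+.1125*d))
"
```

```text
18.3 [0.55446174 0.04350329 0.12772257] -55.5880295353765 0.16002910378506816 [-0.08609483 -1.11016706 -2.8952783 ] [-0.01023979 -0.00660676 -0.00625762]
go [ 0.1 -1.6 92.7  0.3]
[276.54835677 197.46720349] [236.93884408 153.54640853]
```

View pics/m4.png

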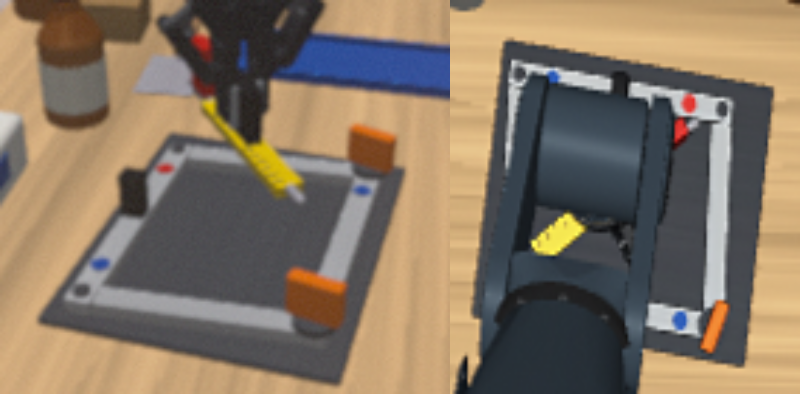

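The rule is held level over the frame, with the heel at side-view pixel (277.7,200.8). That matches the prediction once the measured height is used. Lowering it now.

>>> {"op": "step_arm", "data": {
  "targets": "0 -2 40 0;0 -2 75 0;0 -2 93 0;0 -2 97 0;0 -2 99 0;0 -2 99 0"
}}

```text
t: 19.0
tcp_pos: [0.5577, 0.0448, 0.0305]
tool_rot: [0.884, -0.467, 0.001, -0.0]
force: [-0.1, 0.8, -2.6]
finger_gap: 0.159
gripper_force: 51.8
```

```bash
python3 -c "
from h import *
s=manip.sense();print(s['t'],s['tcp_pos'],psi(s),s['finger_gap'],s['force'],s['ft_torque'])"
```

```text
19.0 [0.55768707 0.04479397 0.03047547] -55.68051711484484 0.15941505120071808 [-0.11252306  0.79774958 -2.56314952] [ 0.03899787 -0.01697127  0.00080494]
```

>>> {"op": "step_arm", "data": {
  "targets": "0 0 2 0;0 0 4 0;0 0 4 0;-2 0 4 0;-4 0 4 0"
}}

```text
t: 19.5
tcp_pos: [0.5572, 0.0479, 0.0273]
tool_rot: [0.885, -0.466, 0.003, -0.001]
force: [2.2, -4.7, 5.5]
finger_gap: 0.154
gripper_force: 53.2
```

>>> {"op": "step_arm", "data": {
  "targets": "-2 0 0 0;-2 0 0 0"
}}

```text
t: 19.7
tcp_pos: [0.5562, 0.0498, 0.0273]
tool_rot: [0.885, -0.466, 0.003, -0.001]
force: [2.0, -4.1, 6.1]
finger_gap: 0.156
gripper_force: 53.3
```

>>> {"op": "step_arm", "data": {
  "targets": "-2 0 0 0;-2 0 0 0"
}}

```text
t: 19.9
tcp_pos: [0.5554, 0.0514, 0.0273]
tool_rot: [0.885, -0.466, 0.003, -0.001]
force: [2.7, -4.4, 5.6]
finger_gap: 0.155
gripper_force: 53.3
```

>>> {"op": "step_arm", "data": {
  "targets": "-2 0 0 0;-2 0 0 0"
}}

```text
t: 20.1
tcp_pos: [0.5552, 0.0522, 0.0274]
tool_rot: [0.885, -0.466, 0.005, -0.001]
force: [2.9, -6.1, 6.6]
finger_gap: 0.157
gripper_force: 53.2
```

>>> {"op": "step_arm", "data": {
  "targets": "-2 0 0 0;-2 0 0 0"
}}

```text
t: 20.3
tcp_pos: [0.5551, 0.0527, 0.0277]
tool_rot: [0.885, -0.465, 0.006, -0.001]
force: [4.6, -11.6, 5.2]
finger_gap: 0.154
gripper_force: 53.3
```

>>> {"op": "step_arm", "data": {
  "targets": "2 0 0 0;2 0 0 0;2 0 0 0;2 0 0 0",
  "gripper": 0.55
}}

```text
t: 20.7
tcp_pos: [0.5505, 0.0543, 0.0254]
tool_rot: [0.885, -0.467, -0.001, 0.0]
force: [-0.4, 0.5, -0.5]
finger_gap: 0.452
gripper_force: 0.0
```

>>> {"op": "step_arm", "data": {
  "targets": "0 0 -35 0;0 0 -70 0;0 0 -70 0"
}}

```text
t: 21.0
tcp_pos: [0.5539, 0.054, 0.0994]
tool_rot: [0.885, -0.466, 0.004, -0.002]
force: [1.4, -0.4, -0.8]
finger_gap: 0.449
gripper_force: 0.0
```

```bash
python3 -c "
from h import *
s=manip.sense();print(s['t'],s['tcp_pos'],psi(s),s['finger_gap'],s['force'],s['ft_torque'])
go(.600,-.0135,.09,-55.9);go(.600,-.0135,.026,-55.9)"
```

```text
21.0 [0.55392124 0.05402665 0.09937606] -55.599460756082806 0.44928381365426323 [ 1.41765088 -0.36342921 -0.76217286] [ 0.02677453 -0.05890638 -0.01617663]
go [81.8  0.1  9.4  0.3]
go [81.8  0.1 73.4  0.3]
```

>>> {"op": "step_arm", "data": {
  "targets": "45 0 0 0;82 0 8 0;82 0 30 0;82 0 60 0;82 0 73 0;82 0 73 0"
}}

```text
t: 21.6
tcp_pos: [0.595, -0.0132, 0.0201]
tool_rot: [0.885, -0.467, -0.003, 0.001]
force: [-1.4, 0.1, 0.5]
finger_gap: 0.452
gripper_force: 0.0
```

```bash
python3 -c "
from h import *
s=manip.sense();print(s['t'],s['tcp_pos'],psi(s),s['finger_gap'],s['force'],s['ft_torque'])
b=save('side','s5')[:,:,::-1]
cv2.imwrite('pics/m5.png',cv2.resize(b[130:270,170:330],(640,560)))"
```

```text
21.6 [ 0.59498959 -0.01315429  0.0200568 ] -55.618076087142 0.4516056228633706 [-1.41417458  0.05641549  0.53791623] [ 0.00233429  0.02455669 -0.04819688]
```

View pics/m5.png

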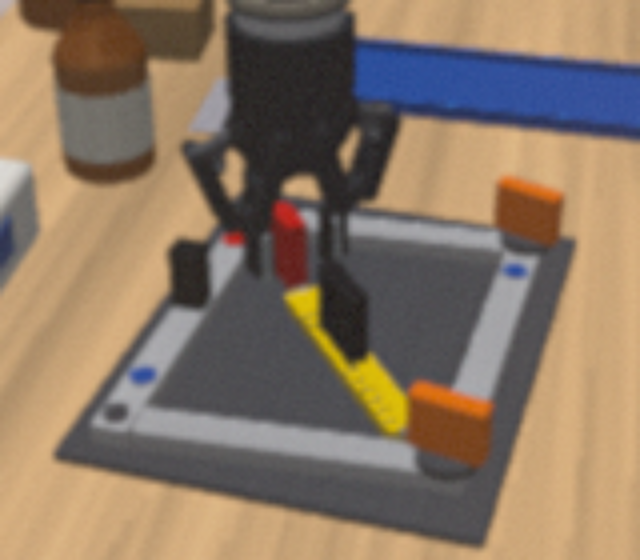

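The fingers straddle the red cursor block at (290,245) in the crop, and the heel sits in the near-left corner behind the knob. Next I raise slightly, close and pull outward.

>>> {"op": "step_arm", "data": {
  "targets": "2 3 -5 0;2 3 -5 0"
}}

```text
t: 21.85
tcp_pos: [0.5973, -0.0176, 0.0296]
tool_rot: [0.885, -0.466, 0.002, -0.0]
force: [0.2, 0.6, -0.3]
finger_gap: 0.446
gripper_force: 0.0
```

>>> {"op": "step_arm", "data": {
  "targets": "0 0 0 0;0 0 0 0;0 0 0 0;0 0 0 0;0 0 0 0",
  "gripper": 1,
  "squeeze": 25
}}

```text
t: 22.35
tcp_pos: [0.5976, -0.0174, 0.0289]
tool_rot: [0.884, -0.467, 0.002, -0.001]
force: [1.5, 0.5, 6.1]
finger_gap: 0.161
gripper_force: 25.0
```

>>> {"op": "step_arm", "data": {
  "targets": "4 0 0 0;9 0 0 0;14 0 0 0;18 0 0 0;18 0 0 0"
}}

```text
t: 22.85
tcp_pos: [0.6078, -0.0326, 0.0289]
tool_rot: [0.884, -0.467, 0.002, -0.001]
force: [1.5, -0.2, 5.6]
finger_gap: 0.165
gripper_force: 25.1
```

>>> {"op": "step_arm", "data": {
  "targets": "2 0 0 0;4 0 0 0;4 0 0 0"
}}

```text
t: 23.15
tcp_pos: [0.6099, -0.0356, 0.0289]
tool_rot: [0.884, -0.467, 0.001, -0.001]
force: [1.1, 0.3, 6.1]
finger_gap: 0.161
gripper_force: 25.1
```

>>> {"op": "step_arm", "data": {
  "targets": "2 0 0 0;2 0 0 0"
}}

```text
t: 23.35
tcp_pos: [0.6107, -0.037, 0.0288]
tool_rot: [0.884, -0.467, 0.001, -0.001]
force: [1.5, 0.4, 5.2]
finger_gap: 0.162
gripper_force: 25.2
```

>>> {"op": "step_arm", "data": {
  "targets": "2 0 0 0;2 0 0 0"
}}

```text
t: 23.55
tcp_pos: [0.611, -0.0381, 0.0287]
tool_rot: [0.884, -0.467, 0.0, -0.001]
force: [-0.6, 1.8, 6.2]
finger_gap: 0.158
gripper_force: 26.9
```

>>> {"op": "step_arm", "data": {
  "targets": "2 0 0 0;2 0 0 0"
}}

```text
t: 23.75
tcp_pos: [0.6112, -0.039, 0.0284]
tool_rot: [0.884, -0.468, -0.001, -0.001]
force: [-0.4, 2.9, 7.1]
finger_gap: 0.162
gripper_force: 28.0
```

>>> {"op": "step_arm", "data": {
  "targets": "1 0 0 0;1 0 0 0;1 0 0 0"
}}

```text
t: 24.05
tcp_pos: [0.6112, -0.0396, 0.0283]
tool_rot: [0.884, -0.468, -0.002, -0.001]
force: [-1.4, 3.7, 7.1]
finger_gap: 0.16
gripper_force: 28.6
```

```bash
python3 -c "
from h import *
s=manip.sense();print(s['t'],s['tcp_pos'],psi(s),s['finger_gap'],s['force'],s['ft_torque'])
c=pl(-.08,.1);d=(pl(.0794,-.0855)-c);d/=np.linalg.norm(d)
print('tip est',s['tcp_pos'][:2]+.0325*d,pl(.0794,-.0855), 'slide',np.linalg.norm(s['tcp_pos'][:2]-[.5976,-.0174]))
b=save('side','s6')[:,:,::-1]
cv2.imwrite('pics/m6.png',cv2.resize(b[160:260,190:330],(800,571),interpolation=cv2.INTER_CUBIC))"
```

```text
24.05 [ 0.61124986 -0.03961532  0.02831715] -55.7967515582548 0.1603457175778124 [-1.42060636  3.72159518  7.06079196] [ 0.84258212  0.37324538 -0.48227078]
tip est [ 0.62947092 -0.06652709] [ 0.63039291 -0.06592542] slide 0.026073728804998583
```

View pics/m6.png

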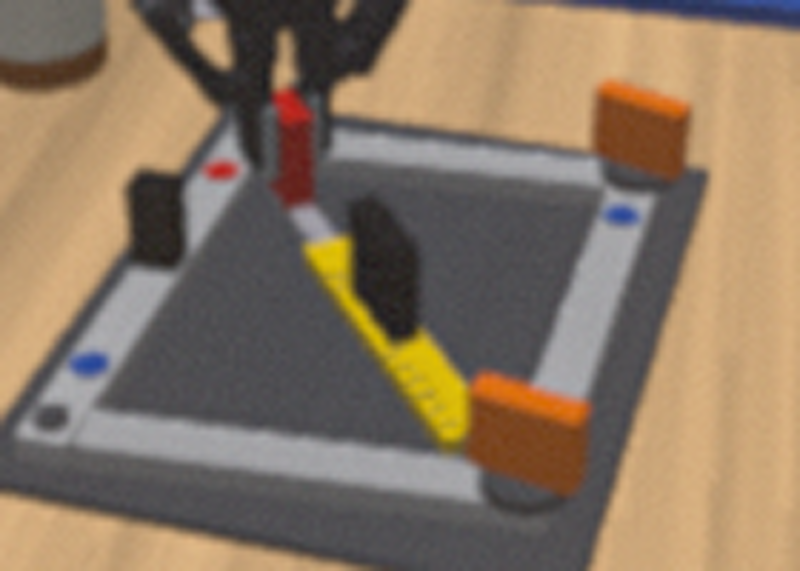

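>>> {"op": "step_arm", "data": {
  "targets": "0 0 0 0;0 0 0 0;0 0 0 0;0 0 0 0",
  "gripper": 0.55
}}

```text
t: 24.5
tcp_pos: [0.6123, -0.0413, 0.0274]
tool_rot: [0.884, -0.467, -0.0, 0.0]
force: [-0.3, -0.1, 0.2]
finger_gap: 0.451
gripper_force: 0.0
```

>>> {"op": "step_arm", "data": {
  "targets": "0 0 -40 0;0 0 -80 0;25 -25 -90 0;60 -50 -90 0;100 -75 -90 0;130 -110 -90 0;160 -140 -90 0;190 -165 -90 0;190 -165 -90 0"
}}

```text
t: 25.4
tcp_pos: [0.8594, -0.1069, 0.1152]
tool_rot: [0.884, -0.467, 0.002, -0.0]
force: [-0.0, -0.3, -0.5]
finger_gap: 0.45
gripper_force: 0.0
```

```bash
python3 -c "
from h import *
s=manip.sense();print(s['t'],s['tcp_pos'],psi(s),s['finger_gap'],s['force'],s['q'])
c=save('top','t6')[:,:,::-1]
cv2.imwrite('pics/m6t.png',cv2.resize(c[155:260,195:315],(690,600),interpolation=cv2.INTER_CUBIC))"
```

```text
25.4 [ 0.85942321 -0.10687805  0.1151655 ] -55.68644370141593 0.45038370655969656 [-0.01558376 -0.26104313 -0.50545134] [-2.52066330e-01  9.94695010e-01  7.56846620e-01 -5.33860118e-04
  1.38661389e+00  2.29073592e+00]
```

View pics/m6t.png

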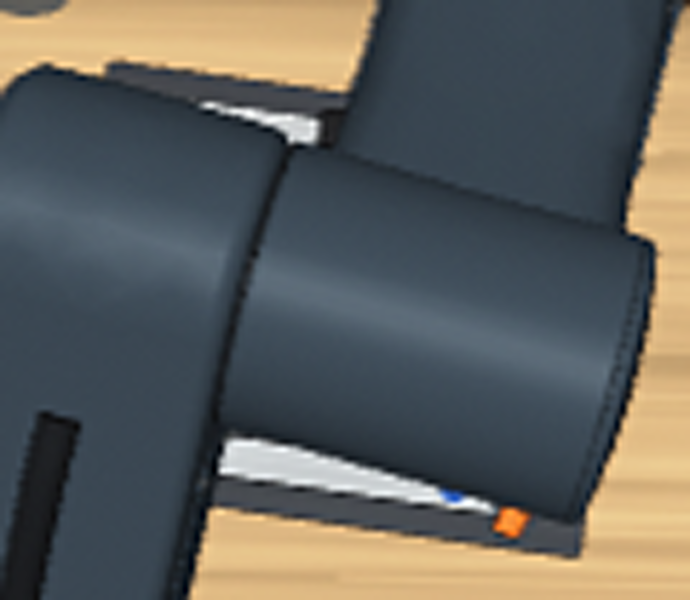

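I used the wrong sign on that sideways move, so the arm reached forward, past the bottle. The forces stayed at zero. I'll retrace the same line and check the bottle.

>>> {"op": "step_arm", "data": {
  "targets": "-30 25 -20 0;-60 55 -40 0;-90 90 -50 0;-130 115 -50 0;-165 140 -50 0;-190 165 -50 0;-190 165 -50 0"
}}

```text
t: 26.15
tcp_pos: [0.6037, -0.0383, 0.1673]
tool_rot: [0.885, -0.466, -0.005, 0.001]
force: [0.1, 0.9, 0.1]
finger_gap: 0.45
gripper_force: 0.0
```

```bash
python3 -c "
from h import *
s=manip.sense();print(s['t'],s['tcp_pos'],psi(s))
go(.49,-.26,.17,-9)
b=manip.snapshot('side')[:,:,::-1];a=cv2.imread('pics/s0.png');
d=cv2.absdiff(a,b).sum(2);print('bottle diff',d[125:175,180:205].mean(), 'ref',d[300:340,190:370].mean(),d[330:380,60:110].mean())"
```

```text
26.15 [ 0.60366862 -0.03825375  0.16734504] -55.56239979006116
go [118.6 219.1  -2.7 -46.6]
bottle diff 8.7528 ref 87.89277777777778 8.8356
```

Image difference at the bottle is only camera noise, so it hasn't moved. Next I swing to the right side to look.

>>> {"op": "step_arm", "data": {
  "targets": "119 219 0 -40;119 219 0 -40;119 219 0 -40;119 219 0 -40;119 219 0 -40;119 219 0 -40;119 219 0 -40"
}}

```text
t: 26.9
tcp_pos: [0.4984, -0.2661, 0.168]
tool_rot: [0.99, -0.138, 0.001, 0.001]
force: [0.6, 0.1, 0.3]
finger_gap: 0.454
gripper_force: 0.0
```

```bash
python3 -c "
from h import *
s=manip.sense();print(s['t'],s['tcp_pos'],psi(s),s['q'])
c=save('top','t7')[:,:,::-1]
cv2.imwrite('pics/m7.png',cv2.resize(c[155:260,195:315],(690,600),interpolation=cv2.INTER_CUBIC))"
```

```text
26.9 [ 0.49838522 -0.26607409  0.16804459] -15.904309321916111 [-6.87984470e-01  5.28919417e-01  1.64872856e+00 -3.45830798e-04
  9.62018362e-01  1.16059277e+00]
```

View pics/m7.png

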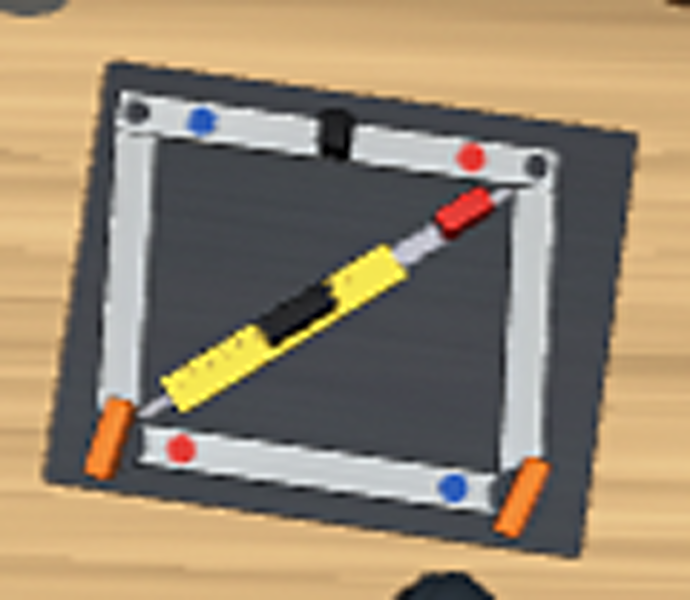

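The rule spans the red diagonal: heel at crop (138,415), cursor tip at (510,188), and the frame has not shifted. Now the blue diagonal.

```bash
python3 -c "
from h import *
go(.5549,.053,.11,-55.8)"
```

```text
go [ -32.5 -320.5   58.    40. ]
```

>>> {"op": "step_arm", "data": {
  "targets": "-32 -320 30 40;-32 -320 30 40;-32 -320 30 40;-32 -320 30 40;-32 -320 40 40;-32 -320 50 40;-32 -320 58 40;-32 -320 58 40;-32 -320 58 40"
}}

```text
t: 27.85
tcp_pos: [0.5538, 0.0563, 0.1093]
tool_rot: [0.886, -0.465, -0.0, 0.0]
force: [-0.2, -0.3, -0.1]
finger_gap: 0.449
gripper_force: 0.0
```

```bash
python3 -c "
from h import *
s=manip.sense();print(s['t'],s['tcp_pos'],psi(s))
go(.5549,.053,.027,-55.8)"
```

```text
27.85 [0.55382696 0.05632794 0.10926351] -55.36398405935445
go [ 3.3  1.  82.3  0.4]
```

>>> {"op": "step_arm", "data": {
  "targets": "3 1 30 0;3 1 60 0;3 1 80 0;3 1 82 0;3 1 82 0"
}}

```text
t: 28.35
tcp_pos: [0.5555, 0.0498, 0.028]
tool_rot: [0.884, -0.467, 0.0, -0.0]
force: [-0.8, -0.6, 0.3]
finger_gap: 0.448
gripper_force: 0.0
```

>>> {"op": "step_arm", "data": {
  "targets": "0 0 0 0;0 0 0 0;0 0 0 0;0 0 0 0;0 0 0 0;0 0 0 0",
  "gripper": 1,
  "squeeze": 50
}}

```text
t: 28.95
tcp_pos: [0.5553, 0.0502, 0.0289]
tool_rot: [0.885, -0.466, 0.001, 0.0]
force: [-2.8, -3.2, 7.5]
finger_gap: 0.158
gripper_force: 49.9
```

```bash
python3 -c "
from h import *
s=manip.sense();print(s['t'],s['tcp_pos'],psi(s),s['force'])
x,y,z=s['tcp_pos']; c=pl(-.08,.1);d=np.r_[np.cos(np.radians(psi(s))),np.sin(np.radians(psi(s)))]
off=(s['tcp_pos'][:2]-np.array([.5551,.0527]))@d; print('off along rule vs first grip',off)
c=pl(-.08,-.1);e=pl(.0794,.1145)-c;L=np.linalg.norm(e);e/=L;a=np.degrees(np.arctan2(e[1],e[0]));print(c,L,a)
g=c+e*(.1025+.0017+.007+off);print(g)
go(*g,.11,a,frm=(x,y,.11,psi(s)))
"
```

```text
28.95 [0.55533451 0.05016796 0.02894471] -55.602821247602634 [-2.75024462 -3.19480836  7.46460877]
off along rule vs first grip 0.0022217730622694862
[ 0.4703808  -0.06208702] 0.267242605136232 46.81126469593755
[0.54800709 0.02060915]
go [  20.3   22.7   -0.  -102.4]
```

>>> {"op": "step_arm", "data": {
  "targets": "0 0 -20 0;0 0 -50 0;0 0 -81 0;0 0 -81 0"
}}

```text
t: 29.35
tcp_pos: [0.5583, 0.0509, 0.1124]
tool_rot: [0.884, -0.467, 0.004, -0.002]
force: [1.9, -0.1, -3.1]
finger_gap: 0.159
gripper_force: 49.5
```

>>> {"op": "step_arm", "data": {
  "targets": "2 2 0 -8;4 4 0 -16;6 6 0 -24;8 8 0 -32;10 10 0 -40;12 12 0 -48;13 14 0 -56;15 16 0 -64;16 18 0 -72;18 20 0 -80;19 22 0 -88;20 23 0 -96"
}}

```text
t: 30.55
tcp_pos: [0.5465, 0.0215, 0.1073]
tool_rot: [0.938, 0.348, -0.001, -0.001]
force: [-0.0, -0.1, -3.0]
finger_gap: 0.156
gripper_force: 49.3
```

```bash
python3 -c "
from h import *
s=manip.sense();print(s['t'],s['tcp_pos'],psi(s),s['force'],s['finger_gap'],s['q'])
go(.548,.0206,.11,46.8)
"
```

```text
30.55 [0.54648684 0.02153585 0.10732779] 40.69326829575573 [-2.27971441e-03 -8.46089232e-02 -3.03820953e+00] 0.15565043431699468 [-1.65201254e-01  6.03662428e-01  1.73545774e+00  5.27937994e-04
  8.04665240e-01  6.94998166e-01]
go [ 0.5  1.7 -2.7 -6.1]
```

>>> {"op": "step_arm", "data": {
  "targets": "0 2 15 -6;0 2 40 -6;0 2 60 -6;0 2 72 -6;0 2 76 -6;0 2 76 -6"
}}

```text
t: 31.15
tcp_pos: [0.5484, 0.0199, 0.0319]
tool_rot: [0.919, 0.394, -0.001, -0.0]
force: [-0.3, 0.1, -2.5]
finger_gap: 0.156
gripper_force: 49.2
```

```bash
python3 -c "
from h import *
s=manip.sense();print(s['t'],s['tcp_pos'],psi(s),s['force'],s['finger_gap'])
go(.548,.0206,.028,46.8)
"
```

```text
31.15 [0.54835843 0.01988637 0.03193326] 46.36843872024673 [-0.3254134   0.14027436 -2.48480931] 0.1563683106159741
go [ 0.3 -0.8  3.9 -0.4]
```

>>> {"op": "step_arm", "data": {
  "targets": "0 -1 2 0;0 -1 3.5 0;-2 -1 3.5 0;-4 -1 3.5 0;-4 -1 3.5 0"
}}

```text
t: 31.65
tcp_pos: [0.5449, 0.0175, 0.0295]
tool_rot: [0.919, 0.393, -0.0, -0.0]
force: [-0.6, 0.8, -2.7]
finger_gap: 0.159
gripper_force: 49.3
```

>>> {"op": "step_arm", "data": {
  "targets": "-2 0 0 0;-2 0 0 0"
}}

```text
t: 31.85
tcp_pos: [0.5447, 0.0167, 0.0294]
tool_rot: [0.92, 0.393, 0.001, -0.0]
force: [2.3, 4.7, -4.0]
finger_gap: 0.154
gripper_force: 49.2
```

>>> {"op": "step_arm", "data": {
  "targets": "-2 0 0 0;-2 0 0 0"
}}

```text
t: 32.05
tcp_pos: [0.5447, 0.016, 0.0298]
tool_rot: [0.92, 0.392, 0.003, -0.0]
force: [4.6, 7.9, -3.5]
finger_gap: 0.159
gripper_force: 49.7
```

>>> {"op": "step_arm", "data": {
  "targets": "-2 0 0 0;-2 0 0 0"
}}

```text
t: 32.25
tcp_pos: [0.5448, 0.0155, 0.0303]
tool_rot: [0.92, 0.391, 0.005, 0.0]
force: [5.5, 13.3, -0.2]
finger_gap: 0.157
gripper_force: 50.2
```

>>> {"op": "step_arm", "data": {
  "targets": "2 0 2 0;3 0 2 0;3 0 2 0"
}}

```text
t: 32.55
tcp_pos: [0.5449, 0.0163, 0.029]
tool_rot: [0.92, 0.392, 0.002, 0.0]
force: [1.6, 5.0, 8.4]
finger_gap: 0.157
gripper_force: 51.4
```

>>> {"op": "step_arm", "data": {
  "targets": "0 0 0 0;0 0 0 0;0 0 0 0;0 0 0 0",
  "gripper": 0.55
}}

```text
t: 32.95
tcp_pos: [0.543, 0.0151, 0.027]
tool_rot: [0.919, 0.394, -0.0, -0.0]
force: [-0.1, -0.4, -0.6]
finger_gap: 0.45
gripper_force: 0.0
```

>>> {"op": "step_arm", "data": {
  "targets": "0 0 -35 0;0 0 -72 0;0 0 -72 0"
}}

```text
t: 33.25
tcp_pos: [0.5463, 0.0147, 0.103]
tool_rot: [0.919, 0.394, 0.004, 0.002]
force: [0.8, -0.1, 0.6]
finger_gap: 0.449
gripper_force: 0.0
```

```bash
python3 -c "
from h import *
s=manip.sense();print(s['t'],s['tcp_pos'],psi(s),s['force'],s['finger_gap'])
c=pl(-.08,-.1);e=pl(.0794,.1145)-c;e/=np.linalg.norm(e)
p=c+e*(.0025+.1025+.080+.026);print(p)
go(*p,.1,46.8);go(*p,.029,46.8)
"
```

```text
33.25 [0.54625749 0.01469235 0.1030047 ] 46.38065481536251 [ 0.7672393  -0.06764836  0.60833947] 0.4490573972350606
[0.61479    0.09175375]
go [103.1  -3.5   3.   -0.4]
go [103.1  -3.5  74.   -0.4]
```

>>> {"op": "step_arm", "data": {
  "targets": "50 -2 0 0;90 -3 0 0;103 -3 0 0;103 -3 20 0;103 -3 50 0;103 -3 72 0;103 -3 72 0;103 -3 72 0"
}}

```text
t: 34.05
tcp_pos: [0.6112, 0.0916, 0.0265]
tool_rot: [0.919, 0.394, -0.001, -0.0]
force: [0.1, -0.0, 0.4]
finger_gap: 0.448
gripper_force: 0.0
```

>>> {"op": "step_arm", "data": {
  "targets": "0 0 0 0;0 0 0 0;0 0 0 0;0 0 0 0;0 0 0 0",
  "gripper": 1,
  "squeeze": 25
}}

```text
t: 34.55
tcp_pos: [0.6135, 0.0917, 0.0285]
tool_rot: [0.919, 0.394, 0.001, 0.001]
force: [2.6, -1.1, 5.8]
finger_gap: 0.165
gripper_force: 32.2
```

>>> {"op": "step_arm", "data": {
  "targets": "4 0 0 0;9 0 0 0;13 0 0 0;16 0 0 0;16 0 0 0;16 0 0 0"
}}

```text
t: 35.15
tcp_pos: [0.6245, 0.1034, 0.0284]
tool_rot: [0.919, 0.394, 0.001, 0.001]
force: [1.7, -1.3, 5.9]
finger_gap: 0.159
gripper_force: 32.3
```

```bash
python3 -c "
from h import *
s=manip.sense();print(s['t'],s['tcp_pos'],psi(s),s['force'],s['finger_gap'])
b=save('side','s8')[:,:,::-1]
cv2.imwrite('pics/m8.png',cv2.resize(b[160:260,180:320],(800,571),interpolation=cv2.INTER_CUBIC))"
```

```text
35.15 [0.62454836 0.10344736 0.0283832 ] 46.41283036577244 [ 1.72721988 -1.34662086  5.89077489] 0.15852647210512885
```

View pics/m8.png

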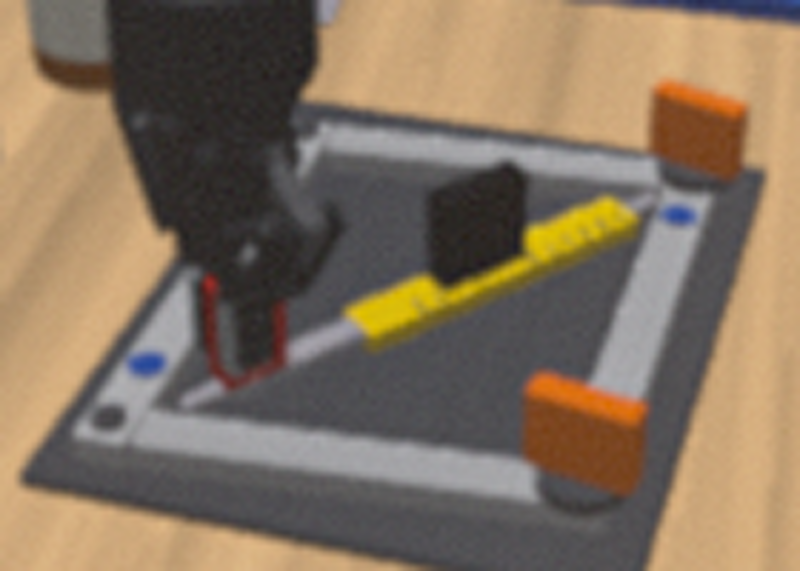

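The rule lies along the blue diagonal. The cursor tip at crop (183,405) is about 6 mm short of the far-left corner near (150,408).

>>> {"op": "step_arm", "data": {
  "targets": "3 0 0 0;4 0 0 0;4 0 0 0"
}}

```text
t: 35.5
tcp_pos: [0.6272, 0.1063, 0.0283]
tool_rot: [0.919, 0.394, 0.001, 0.001]
force: [0.8, -2.2, 6.3]
finger_gap: 0.155
gripper_force: 32.3
```

>>> {"op": "step_arm", "data": {
  "targets": "2 0 0 0;2 0 0 0"
}}

```text
t: 35.7
tcp_pos: [0.6286, 0.1077, 0.0283]
tool_rot: [0.919, 0.394, 0.001, 0.001]
force: [1.4, -1.7, 6.4]
finger_gap: 0.159
gripper_force: 32.3
```

>>> {"op": "step_arm", "data": {
  "targets": "1 0 0 0;1 0 0 0"
}}

```text
t: 35.9
tcp_pos: [0.6291, 0.1083, 0.0283]
tool_rot: [0.919, 0.394, 0.001, 0.001]
force: [1.9, -1.8, 6.1]
finger_gap: 0.161
gripper_force: 32.3
```

>>> {"op": "step_arm", "data": {
  "targets": "1 0 0 0;1 0 0 0;1 0 0 0"
}}

```text
t: 36.2
tcp_pos: [0.6298, 0.1091, 0.0283]
tool_rot: [0.919, 0.394, 0.001, 0.001]
force: [2.0, -1.3, 5.3]
finger_gap: 0.158
gripper_force: 32.3
```

>>> {"op": "step_arm", "data": {
  "targets": "1 0 0 0;1 0 0 0"
}}

```text
t: 36.4
tcp_pos: [0.6304, 0.1098, 0.0283]
tool_rot: [0.919, 0.394, 0.001, 0.001]
force: [1.0, -1.3, 5.1]
finger_gap: 0.163
gripper_force: 32.3
```

>>> {"op": "step_arm", "data": {
  "targets": "1 0 0 0;2 0 0 0;2 0 0 0"
}}

```text
t: 36.7
tcp_pos: [0.6317, 0.1112, 0.0282]
tool_rot: [0.919, 0.394, 0.001, 0.001]
force: [1.5, -1.1, 5.4]
finger_gap: 0.162
gripper_force: 32.3
```

>>> {"op": "step_arm", "data": {
  "targets": "1 0 0 0;1 0 0 0;1 0 0 0"
}}

```text
t: 37.0
tcp_pos: [0.632, 0.1118, 0.0281]
tool_rot: [0.919, 0.394, 0.0, 0.001]
force: [0.8, -1.1, 5.4]
finger_gap: 0.159
gripper_force: 32.4
```

>>> {"op": "step_arm", "data": {
  "targets": "1 0 0 0;1 0 0 0;1 0 0 0"
}}

```text
t: 37.3
tcp_pos: [0.6321, 0.1122, 0.028]
tool_rot: [0.919, 0.395, -0.0, 0.001]
force: [0.3, -1.8, 4.4]
finger_gap: 0.158
gripper_force: 32.5
```

```bash
python3 -c "
from h import *
s=manip.sense();print(s['t'],s['tcp_pos'],psi(s),s['force'],s['finger_gap'])
b=save('side','s9')[:,:,::-1]
cv2.imwrite('pics/m9.png',cv2.resize(b[160:260,180:320],(800,571),interpolation=cv2.INTER_CUBIC))"
```

```text
37.3 [0.63214176 0.1122319  0.02800833] 46.47794445099912 [ 0.30596236 -1.8220659   4.35703324] 0.15816968359462394
```

View pics/m9.png

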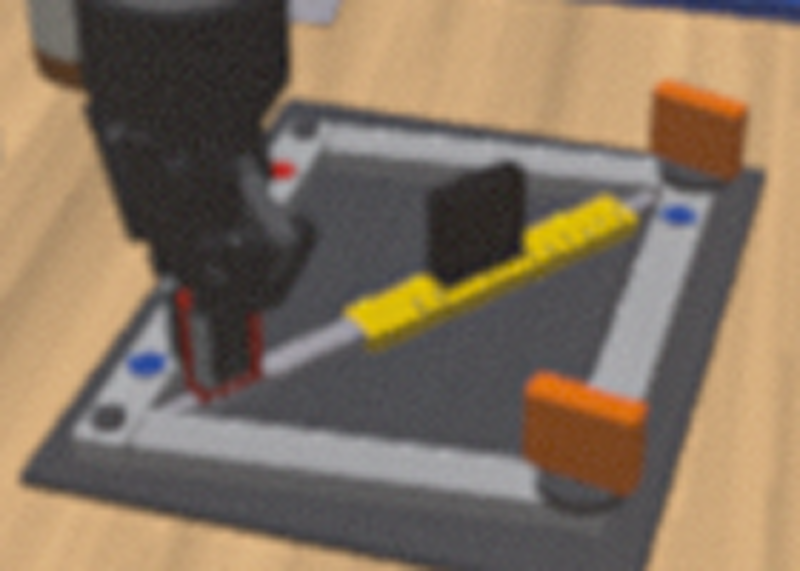

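The tip, at crop (158,414), is now in the far-left corner, and the motion stalls on contact. I'll press lightly once more, release, back off and check from the top.

>>> {"op": "step_arm", "data": {
  "targets": "1 0 0 0;1 0 0 0;1 0 0 0"
}}

```text
t: 37.65
tcp_pos: [0.6323, 0.1126, 0.028]
tool_rot: [0.919, 0.395, -0.001, 0.001]
force: [-0.9, -3.6, 6.1]
finger_gap: 0.157
gripper_force: 32.6
```

>>> {"op": "step_arm", "data": {
  "targets": "0 0 0 0;0 0 0 0;0 0 0 0;0 0 0 0",
  "gripper": 0.55
}}

```text
t: 38.05
tcp_pos: [0.6324, 0.1139, 0.0268]
tool_rot: [0.919, 0.394, -0.0, -0.0]
force: [0.8, 0.4, 1.1]
finger_gap: 0.451
gripper_force: 0.0
```

>>> {"op": "step_arm", "data": {
  "targets": "0 0 -40 0;0 0 -80 0;0 0 -120 0;0 0 -130 0"
}}

```text
t: 38.45
tcp_pos: [0.6357, 0.114, 0.1621]
tool_rot: [0.919, 0.394, 0.004, 0.002]
force: [1.3, -0.0, -0.3]
finger_gap: 0.454
gripper_force: 0.0
```

```bash
python3 -c "
from h import *
s=manip.sense();print(s['t'],s['tcp_pos'],psi(s),s['force'],s['finger_gap'])
go(.49,-.26,.17,-10)"
```

```text
38.45 [0.63571235 0.11397073 0.16211   ] 46.38081224402139 [ 1.30379193 -0.04768494 -0.25293641] 0.45397848929026513
go [-371.3  152.5   -7.9   56.4]
```

>>> {"op": "step_arm", "data": {
  "targets": "-371 152 -8 56;-371 152 -8 56;-371 152 -8 56;-371 152 -8 56;-371 152 -8 56;-371 152 -8 56;-371 152 -8 56;-371 152 -8 56;-371 152 -8 56;-371 152 -8 56"
}}

```text
t: 39.45
tcp_pos: [0.4858, -0.2605, 0.1644]
tool_rot: [0.996, -0.086, -0.001, -0.001]
force: [0.5, 0.1, -0.0]
finger_gap: 0.451
gripper_force: 0.0
```

```bash
python3 -c "
from h import *
s=manip.sense();print(s['t'],s['tcp_pos'],psi(s),s['q'])
c=save('top','t10')[:,:,::-1]
cv2.imwrite('pics/m10.png',cv2.resize(c[155:260,195:315],(690,600),interpolation=cv2.INTER_CUBIC))"
```

```text
39.45 [ 0.48581605 -0.26046949  0.16439302] -9.826433364908908 [-6.95168741e-01  5.19521286e-01  1.68352916e+00  6.09485794e-04
  9.40431758e-01  1.04677243e+00]
```

View pics/m10.png

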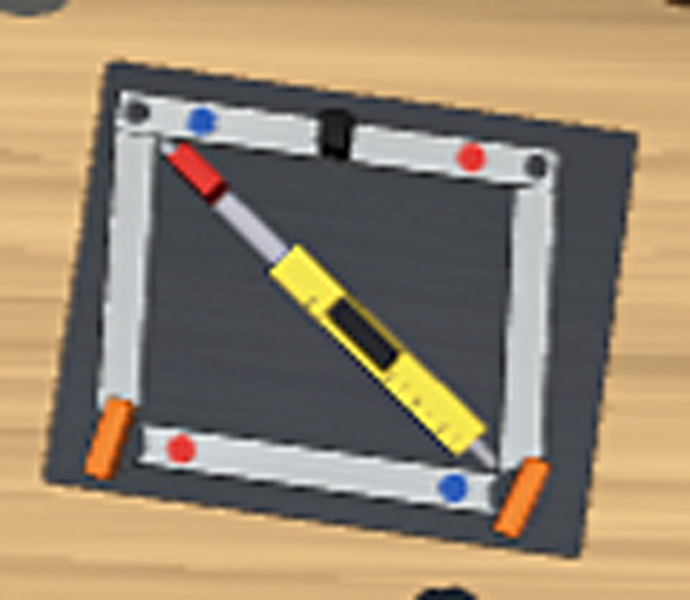

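```bash
python3 -c "
from h import *
print(at_z('top',zc(363,333),.064)[:2])
h=at_z('top',zc(494,467),.014)[:2];t=at_z('top',zc(165,141),.014)[:2];d=(t-h)/np.linalg.norm(t-h);print(h,t,np.linalg.norm(t-h),np.degrees(np.arctan2(d[1],d[0])),h+d*.1025)
go(.5435,.0145,.11,46.5)"
```

```text
[0.54307684 0.01493252]
[ 0.47424193 -0.05784577] [0.65131675 0.12789842] 0.2566250111677509 46.36879049283205 [0.54496835 0.01634333]
go [  10.4 -279.3   54.4  -56.2]
```

>>> {"op": "step_arm", "data": {
  "targets": "10 -279 20 -56;10 -279 20 -56;10 -279 20 -56;10 -279 30 -56;10 -279 40 -56;10 -279 54 -56;10 -279 54 -56;10 -279 54 -56;10 -279 54 -56"
}}

```text
t: 40.4
tcp_pos: [0.5431, 0.0151, 0.1111]
tool_rot: [0.919, 0.394, -0.0, -0.0]
force: [0.7, 0.6, 0.6]
finger_gap: 0.45
gripper_force: 0.0
```

```bash
python3 -c "
from h import *
s=manip.sense();print(s['t'],s['tcp_pos'],psi(s))
go(.5435,.0152,.027,46.5)"
```

```text
40.4 [0.54307183 0.01514181 0.11112465] 46.41264500452176
go [ 0.3  0.3 84.1 -0.1]
```

>>> {"op": "step_arm", "data": {
  "targets": "2 0 30 0;2 0 60 0;2 0 80 0;2 0 82 0;2 0 82 0"
}}

```text
t: 40.9
tcp_pos: [0.5448, 0.0147, 0.0294]
tool_rot: [0.92, 0.393, -0.0, -0.0]
force: [0.4, -0.4, 0.5]
finger_gap: 0.449
gripper_force: 0.0
```

>>> {"op": "step_arm", "data": {
  "targets": "0 0 0 0;0 0 0 0;0 0 0 0;0 0 0 0;0 0 0 0;0 0 0 0",
  "gripper": 1,
  "squeeze": 55
}}

```text
t: 41.5
tcp_pos: [0.5437, 0.0158, 0.0301]
tool_rot: [0.919, 0.393, -0.001, -0.001]
force: [-3.0, 3.0, 6.1]
finger_gap: 0.156
gripper_force: 56.1
```

>>> {"op": "step_arm", "data": {
  "targets": "0 0 -20 0;0 0 -60 0;0 0 -100 0;0 0 -110 0;0 0 -110 0"
}}

```text
t: 42.0
tcp_pos: [0.5464, 0.0146, 0.141]
tool_rot: [0.919, 0.394, 0.002, 0.002]
force: [-0.7, -0.8, -3.2]
finger_gap: 0.156
gripper_force: 55.0
```

```bash
python3 -c "
from h import *
s=manip.sense();print(s['t'],s['tcp_pos'],psi(s),s['force'],s['finger_gap'],s['ft_torque'])
a=np.radians(-3.6);g=np.array([.4892,-.3251])-.029*np.r_[np.cos(a),np.sin(a)];print(g)
go(*g,s['tcp_pos'][2],-3.6)"
```

```text
42.0 [0.5463931  0.01460799 0.14096253] 46.38549035560577 [-0.74441566 -0.75978151 -3.15648996] 0.15554710725214219 [-0.05821398  0.07093946 -0.02138566]
[ 0.46025722 -0.32327907]
go [-304.   170.7   -0.    50. ]
```

>>> {"op": "step_arm", "data": {
  "targets": "-30 17 0 4;-62 35 0 9;-98 55 0 14;-135 75 0 20;-170 95 0 27;-205 115 0 34;-240 135 0 40;-272 153 0 46;-295 166 0 50;-304 171 0 50;-304 171 0 50;-304 171 0 50"
}}

```text
t: 43.2
tcp_pos: [0.4581, -0.3212, 0.1379]
tool_rot: [1.0, -0.031, -0.001, -0.001]
force: [1.1, -0.3, -3.4]
finger_gap: 0.159
gripper_force: 54.9
```

```bash
python3 -c "
from h import *
s=manip.sense();print(s['t'],s['tcp_pos'],psi(s),s['force'],s['finger_gap'])
go(.4603,-.3233,.0285,-3.6)"
```

```text
43.2 [ 0.45806508 -0.32115273  0.13791306] -3.575734646555091 [ 1.10987919 -0.28995125 -3.37930466] 0.15904620376473044
go [  2.4   2.  109.4   0. ]
```

>>> {"op": "step_arm", "data": {
  "targets": "2 2 40 0;2 2 75 0;2 2 98 0;2 2 108 0;2 2 110 0;2 2 110 0"
}}

```text
t: 43.8
tcp_pos: [0.4612, -0.3246, 0.0296]
tool_rot: [1.0, -0.031, 0.0, 0.0]
force: [0.6, -0.3, -3.5]
finger_gap: 0.152
gripper_force: 54.8
```

```bash
python3 -c "
from h import *
s=manip.sense();print(s['t'],s['tcp_pos'],psi(s),s['force'],s['finger_gap'])"
```

```text
43.8 [ 0.46123213 -0.32457014  0.02962452] -3.551395830268886 [ 0.59557487 -0.301961   -3.50829994] 0.15243530186879412
```

Lower 3 mm further, release, rise, then look with the networks.

>>> {"op": "step_arm", "data": {
  "targets": "0 0 2 0;0 0 3 0;0 0 3 0"
}}

```text
t: 44.1
tcp_pos: [0.4612, -0.3256, 0.0271]
tool_rot: [0.999, -0.032, 0.001, 0.001]
force: [1.1, -0.1, -0.8]
finger_gap: 0.153
gripper_force: 55.2
```

>>> {"op": "step_arm", "data": {
  "targets": "0 0 0 0;0 0 0 0;0 0 0 0;0 0 0 0",
  "gripper": 0.5
}}

```text
t: 44.5
tcp_pos: [0.4607, -0.3252, 0.0264]
tool_rot: [0.999, -0.032, 0.0, 0.0]
force: [0.3, 0.1, -0.3]
finger_gap: 0.5
gripper_force: 0.0
```

>>> {"op": "step_arm", "data": {
  "targets": "0 0 -40 0;0 0 -80 0;0 0 -120 0;0 0 -140 0;0 -50 -140 0;0 -100 -140 0;0 -110 -140 0"
}}

```text
t: 45.2
tcp_pos: [0.4656, -0.21, 0.1661]
tool_rot: [1.0, -0.03, -0.002, -0.002]
force: [-0.3, 0.5, -0.7]
finger_gap: 0.503
gripper_force: 0.0
```

```bash
python3 - <<'E'
from h import *
s=manip.sense();print(s['t'],s['tcp_pos'],psi(s),s['force'],s['finger_gap'])
im=manip.snapshot('top').astype(int);r,g,b=np.moveaxis(im,2,0)
m=(r>170)&(g>140)&(b<110); m[:, :330]=0; m[:180]=0; m[300:]=0;m[:,400:]=0
ys,xs=np.nonzero(m);print('yellow',len(xs),cv2.minAreaRect(np.c_[xs,ys].astype(np.float32)), [at_z('top',q,.015)[:2].round(3) for q in cv2.boxPoints(cv2.minAreaRect(np.c_[xs,ys].astype(np.float32)))])
m=(r>150)&(g<60)&(b<60); m[:, :330]=0; m[:180]=0; m[300:]=0;m[:,400:]=0
ys,xs=np.nonzero(m);print('red',len(xs),at_z('top',(xs.mean(),ys.mean()),.061))
save('side','s11')
for n,z in(('rule_heel',.011),('cursor_tip',.011),('rule_grip',.041)):
  for c in('top','side'):
    for k in manip.mark_of(c,n)[:1]:print(n,c,k['p'],at_z(c,k['position'],z)[:2])
# side-view flatness via yellow
go(.6538,.0305,.15,83.4)
E
```

```text
45.2 [ 0.46561435 -0.20995238  0.16613232] -3.450261130070974 [-0.32715386  0.52844843 -0.65126981] 0.5025020002702851
yellow 365 ((364.5, 239.5), (119.0, 69.0), 90.0) [array([ 0.656, -0.211]), array([ 0.661, -0.429]), array([ 0.289, -0.428]), array([ 0.284, -0.215])]
red 38 [ 0.58709144 -0.33412349  0.061     ]
rule_heel top 0.66 [ 0.62125983 -0.34017797]
rule_heel side 0.64 [ 0.35842156 -0.3083544 ]
cursor_tip top 0.42 [ 0.61833999 -0.33797763]
cursor_tip side 0.46 [ 0.61885061 -0.29711873]
rule_grip side 0.83 [ 0.45738869 -0.32221516]
go [ 169.5 -258.8   16.1  -87.1]
```

```bash
cat >> h.py <<'E'
def shear():
    im=manip.snapshot('top')[155:260,195:315].astype(float);r,g,b=np.moveaxis(im,2,0)
    out={}
    for n,w in(('red',np.clip(r-np.maximum(g,b)-60,0,None)*((g<110)&(abs(g-b)<35))),('blue',np.clip(b-np.maximum(r,g)-40,0,None))):
        k,l,s,c=cv2.connectedComponentsWithStats((w>0).astype(np.uint8))
        for i in range(1,k):
            ys,xs=np.nonzero(l==i);
            if len(xs)<4: continue
            ww=w[ys,xs];p=(195+(xs*ww).sum()/ww.sum(),155+(ys*ww).sum()/ww.sum())
            q=M.T@(at_z('top',p,.022)[:2]-O); print(n,len(xs),np.round(p,1),(1e3*q).round(1))
E
python3 - <<'E'
from h import *
shear()
s=manip.sense();x,y,z=s['tcp_pos'];print(pl(.0905,.015))
go(*pl(.0905,.015),.12,-6.6)
E
```

```text
red 16 [276.6 182.1] [ 91.  -59.9]
red 16 [226.1 233.3] [-91.   75.1]
blue 19 [229.7 175.7] [90.9 90.1]
blue 21 [273.5 239.9] [-90.9 -74.9]
[0.65292207 0.03264383]
go [ 168.7 -260.8   46.     2.9]
```

>>> {"op": "step_arm", "data": {
  "targets": "168 -261 0 3;168 -261 0 3;168 -261 0 3;168 -261 10 3;168 -261 30 3;168 -261 46 3;168 -261 46 3;168 -261 46 3;168 -261 46 3"
}}

```text
t: 46.55
tcp_pos: [0.6512, 0.0337, 0.1197]
tool_rot: [0.998, -0.058, -0.001, 0.0]
force: [-0.3, -0.3, -0.8]
finger_gap: 0.502
gripper_force: 0.0
```

```bash
python3 -c "
from h import *
s=manip.sense();print(s['t'],s['tcp_pos'],psi(s),s['finger_gap'])
go(*pl(.0905,.015),.031,-6.6)"
```

```text
46.55 [0.6512077  0.03368064 0.11973039] -6.635977424745224 0.5018560252290759
go [ 1.8  0.8 88.7 -0. ]
```

>>> {"op": "step_arm", "data": {
  "targets": "2 1 40 0;2 1 75 0;2 1 86 0;2 1 87 0;2 1 87 0"
}}

```text
t: 47.05
tcp_pos: [0.6544, 0.0322, 0.0346]
tool_rot: [0.998, -0.058, 0.001, 0.0]
force: [0.6, -0.4, 0.0]
finger_gap: 0.497
gripper_force: 0.0
```

>>> {"op": "step_arm", "data": {
  "targets": "0 0 0 0;0 0 0 0;0 0 0 0;0 0 0 0;0 0 0 0",
  "gripper": 1,
  "squeeze": 60
}}

```text
t: 47.55
tcp_pos: [0.655, 0.0332, 0.0352]
tool_rot: [0.998, -0.058, 0.002, 0.0]
force: [-0.4, -0.5, 6.9]
finger_gap: 0.199
gripper_force: 60.8
```

```bash
python3 -c "
from h import *
s=manip.sense();print(s['t'],s['tcp_pos'],psi(s),s['force'],s['finger_gap'],M.T@(s['tcp_pos'][:2]-O))"
```

```text
47.55 [0.6550053  0.03318448 0.03523566] -6.619606175331594 [-0.39001285 -0.54745934  6.89931935] 0.19913004319511632 [0.09250767 0.01577551]
```

>>> {"op": "step_arm", "data": {
  "targets": "0 3 0 0;0 6 0 0;0 9 0 0;0 12 0 0;0 15 0 0;0 15 0 0;0 15 0 0"
}}

```text
t: 48.25
tcp_pos: [0.6544, 0.0234, 0.0352]
tool_rot: [0.998, -0.058, 0.003, -0.003]
force: [3.0, 13.4, 5.0]
finger_gap: 0.2
gripper_force: 60.7
```

```bash
python3 -c "
from h import *
s=manip.sense();print(s['t'],s['tcp_pos'],psi(s),s['force'],s['finger_gap'],M.T@(s['tcp_pos'][:2]-O));shear()"
```

```text
48.25 [0.6544031  0.0233727  0.03519478] -6.67898034087564 [ 2.97555088 13.40504124  5.0334323 ] 0.20019685920701724 [0.09303236 0.00595929]
red 16 [279.5 182.5] [ 91.  -69.3]
blue 21 [273.4 239.9] [-90.9 -74.5]
```

>>> {"op": "step_arm", "data": {
  "targets": "0 2 0 0;0 4 0 0;0 5 0 0;0 5 0 0;0 5 0 0"
}}

```text
t: 48.8
tcp_pos: [0.6539, 0.0183, 0.0352]
tool_rot: [0.998, -0.058, 0.003, -0.003]
force: [4.1, 13.7, 4.0]
finger_gap: 0.198
gripper_force: 60.7
```

```bash
python3 -c "
from h import *
s=manip.sense();print(s['t'],s['tcp_pos'],psi(s),s['force'],s['finger_gap'],M.T@(s['tcp_pos'][:2]-O));shear()"
```

```text
48.8 [0.65388232 0.01825397 0.03520053] -6.683909916778668 [ 4.05596085 13.71653872  3.96639011] 0.19832034401476542 [0.09310085 0.00081459]
red 16 [281.4 182.6] [ 91.4 -75.1]
blue 14 [274.1 240. ] [-91.  -76.8]
```

>>> {"op": "step_arm", "data": {
  "targets": "0 -2 0 0;0 -4 0 0;0 -4.5 0 0;0 -4.5 0 0"
}}

```text
t: 49.25
tcp_pos: [0.6539, 0.0184, 0.0352]
tool_rot: [0.998, -0.058, 0.002, -0.0]
force: [1.7, 0.9, 5.9]
finger_gap: 0.197
gripper_force: 60.8
```

>>> {"op": "step_arm", "data": {
  "targets": "0 0 0 0;0 0 0 0;0 0 0 0;0 0 0 0",
  "gripper": 0.5
}}

```text
t: 49.65
tcp_pos: [0.6515, 0.018, 0.0329]
tool_rot: [0.998, -0.058, -0.0, -0.0]
force: [0.3, -0.5, -0.0]
finger_gap: 0.499
gripper_force: 0.0
```

```bash
python3 -c "
from h import *
s=manip.sense();print(s['t'],s['tcp_pos'],psi(s),s['force'],s['finger_gap'],M.T@(s['tcp_pos'][:2]-O))
go(.47,-.22,.15,-6.6,frm=(*s['tcp_pos'][:2],.15,psi(s)))"
```

```text
49.65 [0.65148445 0.01795773 0.03286045] -6.62967754045408 [ 0.28915285 -0.50474531 -0.01112588] 0.49896165514195107 [0.09075263 0.00024586]
go [-152.8  257.3   -0.    -0. ]
```

>>> {"op": "step_arm", "data": {
  "targets": "0 0 -40 0;0 0 -80 0;0 0 -115 0;0 0 -115 0"
}}

```text
t: 50.05
tcp_pos: [0.6556, 0.0175, 0.1539]
tool_rot: [0.998, -0.058, 0.006, 0.0]
force: [0.8, 0.4, 0.4]
finger_gap: 0.502
gripper_force: 0.0
```

>>> {"op": "step_arm", "data": {
  "targets": "-153 257 0 0;-153 257 0 0;-153 257 0 0;-153 257 0 0;-153 257 0 0;-153 257 0 0;-153 257 0 0;-153 257 0 0"
}}

```text
t: 50.85
tcp_pos: [0.4692, -0.2205, 0.1477]
tool_rot: [0.998, -0.06, -0.0, -0.001]
force: [-0.7, 0.7, -1.3]
finger_gap: 0.499
gripper_force: 0.0
```

```bash
python3 - <<'E'
from h import *
s=manip.sense();print(s['t'],s['tcp_pos'],psi(s));shear()
im=manip.snapshot('top').astype(int);r,g,b=np.moveaxis(im,2,0)
m=((r>170)&(g>70)&(g<160)&(b<70)).astype(np.uint8);m[:,:195]=0;m[:,315:]=0;m[:215]=0;m[260:]=0
k,l,st,c=cv2.connectedComponentsWithStats(m)
for i in range(1,k):
    if st[i,4]<8: continue
    ys,xs=np.nonzero(l==i); rc=cv2.minAreaRect(np.c_[xs,ys].astype(np.float32)); w=[at_z('top',q,.064)[:2] for q in cv2.boxPoints(rc)]
    P=np.array([at_z('top',(x,y),.064)[:2] for x,y in zip(xs,ys)]);cc=P.mean(0);u,sv,vt=np.linalg.svd(P-cc);a=np.degrees(np.arctan2(vt[0,1],vt[0,0]))
    print(st[i,4],cc,M.T@(cc-O),'axis world deg',a,'plate',a-np.degrees(YAW))
E
```

```text
50.85 [ 0.46924232 -0.22045328  0.14765856] -6.833908532877673
red 18 [281.3 182.6] [ 91.3 -74.8]
red 16 [226.1 233.3] [-91.   75.1]
blue 20 [234.2 176.2] [91.5 75.5]
blue 21 [273.5 239.9] [-91.  -74.9]
57 [0.48431673 0.1490173 ] [-0.09031625  0.11131214] axis world deg 163.55120192370381 plate 170.12302783385437
58 [ 0.4581366 -0.0707646] [-0.09117061 -0.11002189] axis world deg 157.1437227610635 plate 163.71554867121404
```

```bash
python3 -c "
from h import *
go(.4578,-.0708,.13,157.1)"
```

```text
go [ -29.5 -145.6   17.8 -163.7]
```

>>> {"op": "step_arm", "data": {
  "targets": "-29 -146 18 -8;-29 -146 18 -16;-29 -146 18 -25;-29 -146 18 -33;-29 -146 18 -42;-29 -146 18 -50;-29 -146 18 -58;-29 -146 18 -66;-29 -146 18 -74;-29 -146 18 -82;-29 -146 18 -90;-29 -146 18 -98"
}}

```text
t: 52.15
tcp_pos: [0.4587, -0.0694, 0.13]
tool_rot: [0.695, 0.719, 0.0, -0.0]
force: [-1.0, 0.7, 0.1]
finger_gap: 0.5
gripper_force: 0.0
```

>>> {"op": "step_arm", "data": {
  "targets": "0 0 0 -8;0 0 0 -16;0 0 0 -24;0 0 0 -32;0 0 0 -40;0 0 0 -48;0 0 0 -56;0 0 0 -63;0 0 0 -66;0 0 0 -66"
}}

```text
t: 53.15
tcp_pos: [0.4587, -0.0696, 0.13]
tool_rot: [0.195, 0.981, 0.0, -0.0]
force: [-0.0, 1.0, -0.2]
finger_gap: 0.502
gripper_force: 0.0
```

```bash
python3 -c "
from h import *
s=manip.sense();print(s['t'],s['tcp_pos'],psi(s),s['q'])
go(.4578,-.0708,.033,157.1)"
```

```text
53.15 [ 0.45865147 -0.06957692  0.1300472 ] 157.54336582873816 [-3.92294752e-01  4.84490548e-01  1.92600583e+00  2.80236420e-04
  7.31256792e-01 -1.57135746e+00]
go [ 0.3 -1.5 97.   0.4]
```

>>> {"op": "step_arm", "data": {
  "targets": "0 -1 40 0;0 -1 75 0;0 -1 94 0;0 -1 96 0;0 -1 96 0"
}}

```text
t: 53.65
tcp_pos: [0.458, -0.0714, 0.0339]
tool_rot: [0.196, 0.981, 0.0, -0.0]
force: [0.1, -0.7, 0.1]
finger_gap: 0.498
gripper_force: 0.0
```

>>> {"op": "step_arm", "data": {
  "targets": "0 0 0 0;0 0 0 0;0 0 0 0;0 0 0 0;0 0 0 0",
  "gripper": 1,
  "squeeze": 40
}}

```text
t: 54.15
tcp_pos: [0.4588, -0.072, 0.0354]
tool_rot: [0.197, 0.98, 0.0, 0.001]
force: [1.9, 5.1, 6.4]
finger_gap: 0.156
gripper_force: 40.4
```

```bash
python3 -c "
from h import *
s=manip.sense();print(s['t'],s['tcp_pos'],psi(s),s['force'],s['finger_gap'],s['ft_torque'])"
```

```text
54.15 [ 0.45884642 -0.07197998  0.03539174] 157.31663968671157 [1.87357038 5.12878397 6.38157179] 0.15561679618907534 [ 0.87753262 -0.30973614 -0.06565258]
```

>>> {"op": "step_arm", "data": {
  "targets": "0 0 0 6;0 0 0 14;0 0 0 22;0 0 0 30;0 0 0 38;0 0 0 46;0 0 0 53;0 0 0 60;0 0 0 66;0 0 0 70;0 0 0 70"
}}

```text
t: 55.25
tcp_pos: [0.4556, -0.0737, 0.0354]
tool_rot: [0.723, 0.691, -0.002, -0.001]
force: [-7.7, -9.9, 11.0]
finger_gap: 0.157
gripper_force: 41.0
```

```bash
python3 -c "
from h import *
s=manip.sense();print(s['t'],s['tcp_pos'],psi(s),s['force'],s['finger_gap'],s['ft_torque'])"
```

```text
55.25 [ 0.45560452 -0.07366071  0.03536363] 87.45870734704299 [-7.70026408 -9.94059171 11.02650208] 0.1574088779451652 [-1.68874374  1.37502804  0.01026051]
```

>>> {"op": "step_arm", "data": {
  "targets": "0 0 0 2;0 0 0 4;0 0 0 4;0 0 0 4"
}}

```text
t: 55.65
tcp_pos: [0.4555, -0.0737, 0.0354]
tool_rot: [0.743, 0.669, -0.003, -0.0]
force: [-7.5, -9.3, 10.3]
finger_gap: 0.153
gripper_force: 51.0
```

```bash
python3 -c "
from h import *
s=manip.sense();print(s['t'],s['tcp_pos'],psi(s),s['force'],s['finger_gap'],s['ft_torque'])"
```

```text
55.65 [ 0.45551941 -0.0736997   0.03540567] 83.96177223108623 [-7.49436966 -9.30356439 10.26284447] 0.15326774069930815 [-1.39847921  1.22597507  1.27644215]
```

>>> {"op": "step_arm", "data": {
  "targets": "0 0 0 -3;0 0 0 -3"
}}

```text
t: 55.85
tcp_pos: [0.4556, -0.0737, 0.0354]
tool_rot: [0.727, 0.686, -0.002, -0.001]
force: [-7.5, -9.9, 11.8]
finger_gap: 0.155
gripper_force: 41.1
```

>>> {"op": "step_arm", "data": {
  "targets": "0 0 0 0;0 0 0 0;0 0 0 0;0 0 0 0",
  "gripper": 0.5
}}

```text
t: 56.25
tcp_pos: [0.4581, -0.0722, 0.0342]
tool_rot: [0.729, 0.684, 0.0, 0.0]
force: [-0.6, 0.3, 1.0]
finger_gap: 0.5
gripper_force: 0.0
```

>>> {"op": "step_arm", "data": {
  "targets": "0 0 -40 0;0 0 -80 0;0 0 -95 0;0 0 -95 0"
}}

```text
t: 56.65
tcp_pos: [0.4595, -0.0726, 0.1312]
tool_rot: [0.729, 0.685, 0.001, 0.003]
force: [-0.0, -0.5, -0.5]
finger_gap: 0.495
gripper_force: 0.0
```

```bash
python3 -c "
from h import *
s=manip.sense();print(s['t'],s['tcp_pos'],psi(s),s['force'],s['finger_gap'])
go(.4845,.149,.13,163.5)"
```

```text
56.65 [ 0.45946595 -0.07260936  0.13118866] 86.39712639081421 [-0.03866959 -0.51861324 -0.54429118] 0.4954682935328408
go [222.7  11.1   1.2 -77.1]
```

>>> {"op": "step_arm", "data": {
  "targets": "223 11 0 -8;223 11 0 -16;223 11 0 -24;223 11 0 -32;223 11 0 -40;223 11 0 -48;223 11 0 -56;223 11 0 -64;223 11 0 -72;223 11 0 -77;223 11 0 -77"
}}

```text
t: 57.75
tcp_pos: [0.482, 0.1497, 0.1277]
tool_rot: [0.145, 0.989, -0.0, -0.001]
force: [-0.5, -0.4, 0.4]
finger_gap: 0.498
gripper_force: 0.0
```

```bash
python3 -c "
from h import *
s=manip.sense();print(s['t'],s['tcp_pos'],psi(s),s['force'],s['finger_gap'])
go(.4845,.149,.034,163.5)"
```

```text
57.75 [0.48197263 0.14968341 0.12770348] 163.3698448663698 [-0.52485304 -0.35830435  0.4081449 ] 0.4980651762469447
go [-2.6  0.1 93.7 -0.1]
```

>>> {"op": "step_arm", "data": {
  "targets": "-1 0 40 0;-1 0 75 0;-1 0 92 0;-1 0 94 0;-1 0 94 0"
}}

```text
t: 58.25
tcp_pos: [0.4834, 0.1493, 0.0344]
tool_rot: [0.145, 0.989, -0.0, -0.001]
force: [0.0, -0.2, 0.4]
finger_gap: 0.504
gripper_force: 0.0
```

>>> {"op": "step_arm", "data": {
  "targets": "0 0 0 0;0 0 0 0;0 0 0 0;0 0 0 0;0 0 0 0",
  "gripper": 1,
  "squeeze": 40
}}

```text
t: 58.75
tcp_pos: [0.4846, 0.1493, 0.0363]
tool_rot: [0.144, 0.99, 0.0, 0.001]
force: [-0.8, -1.1, 6.2]
finger_gap: 0.156
gripper_force: 40.5
```

```bash
python3 -c "
from h import *
s=manip.sense();print(s['t'],s['tcp_pos'],psi(s),s['force'],s['finger_gap'],s['ft_torque'])"
```

```text
58.75 [0.48463066 0.14928466 0.03630807] 163.3855629190104 [-0.76949516 -1.06660785  6.23744993] 0.1559150896434257 [-0.2731073   0.07302099  0.09605042]
```

Needs about 76° plus a little past the stop.

>>> {"op": "step_arm", "data": {
  "targets": "0 0 0 6;0 0 0 14;0 0 0 22;0 0 0 30;0 0 0 38;0 0 0 46;0 0 0 54;0 0 0 62;0 0 0 69;0 0 0 74;0 0 0 76;0 0 0 76"
}}

```text
t: 59.95
tcp_pos: [0.4818, 0.1473, 0.0363]
tool_rot: [0.723, 0.691, -0.003, -0.0]
force: [-3.8, -11.7, 10.7]
finger_gap: 0.155
gripper_force: 41.3
```

>>> {"op": "step_arm", "data": {
  "targets": "0 0 0 2;0 0 0 4;0 0 0 4;0 0 0 4"
}}

```text
t: 60.35
tcp_pos: [0.4816, 0.1473, 0.0363]
tool_rot: [0.744, 0.668, -0.003, 0.0]
force: [-4.2, -8.8, 12.3]
finger_gap: 0.155
gripper_force: 52.2
```

```bash
python3 -c "
from h import *
s=manip.sense();print(s['t'],s['tcp_pos'],psi(s),s['force'],s['finger_gap'],s['ft_torque'])"
```

```text
60.35 [0.48162453 0.14728173 0.03628974] 83.88442995660354 [-4.24385642 -8.84936362 12.25334414] 0.15521279607379618 [-1.60687997  0.58544681  1.23081136]
```

>>> {"op": "step_arm", "data": {
  "targets": "0 0 0 -3;0 0 0 -3"
}}

```text
t: 60.55
tcp_pos: [0.4817, 0.1473, 0.0363]
tool_rot: [0.728, 0.686, -0.003, -0.0]
force: [-4.4, -11.8, 11.4]
finger_gap: 0.16
gripper_force: 41.5
```

>>> {"op": "step_arm", "data": {
  "targets": "0 0 0 0;0 0 0 0;0 0 0 0;0 0 0 0",
  "gripper": 0.5
}}

```text
t: 60.95
tcp_pos: [0.4841, 0.1496, 0.0351]
tool_rot: [0.729, 0.684, 0.0, 0.0]
force: [0.4, 0.9, 0.3]
finger_gap: 0.501
gripper_force: 0.0
```

>>> {"op": "step_arm", "data": {
  "targets": "0 0 -40 0;0 0 -80 0;0 0 -120 0;0 0 -150 0;0 0 -150 0"
}}

```text
t: 61.45
tcp_pos: [0.4869, 0.15, 0.1892]
tool_rot: [0.729, 0.685, 0.004, 0.003]
force: [0.1, 0.2, -0.2]
finger_gap: 0.495
gripper_force: 0.0
```

```bash
python3 -c "
from h import *
s=manip.sense();print(s['t'],s['tcp_pos'],psi(s),s['force'],s['finger_gap'])
go(.46,-.2,.18,60)"
```

```text
61.45 [0.48688713 0.14999189 0.18922938] 86.39497418117752 [ 0.14443999  0.16405351 -0.19919343] 0.4953935848453383
go [-351.    -4.8    9.2   26.4]
```

>>> {"op": "step_arm", "data": {
  "targets": "-351 -5 0 26;-351 -5 0 26;-351 -5 0 26;-351 -5 0 26;-351 -5 0 26;-351 -5 0 26;-351 -5 0 26;-351 -5 0 26;-351 -5 0 26"
}}

```text
t: 62.35
tcp_pos: [0.4559, -0.2014, 0.184]
tool_rot: [0.865, 0.501, -0.0, -0.001]
force: [0.0, 0.0, -0.7]
finger_gap: 0.501
gripper_force: 0.0
```

```bash
python3 - <<'E'
from h import *
s=manip.sense();print(s['t'],s['tcp_pos'],psi(s));shear()
im=save('top','tend').astype(int);r,g,b=np.moveaxis(im,2,0)
m=((r>170)&(g>70)&(g<160)&(b<70)).astype(np.uint8);m[:,:195]=0;m[:,315:]=0;m[:215]=0;m[260:]=0
k,l,st,c=cv2.connectedComponentsWithStats(m)
for i in range(1,k):
    if st[i,4]<8: continue
    ys,xs=np.nonzero(l==i)
    P=np.array([at_z('top',(x,y),.064)[:2] for x,y in zip(xs,ys)]);cc=P.mean(0);u,sv,vt=np.linalg.svd(P-cc);a=np.degrees(np.arctan2(vt[0,1],vt[0,0]))
    print('knob',st[i,4],cc,'plate deg',a-np.degrees(YAW),'want 94/-86')
# jars: dark caps in white tray (top), compare with t3
t3=cv2.imread('pics/t3.png')[:,:,::-1].astype(int)
for nm,I in(('t3',t3),('end',im)):
    d=(I.sum(2)<150).astype(np.uint8);d[:,:133]=0;d[:,182:]=0;d[:182]=0;d[288:]=0
    k,l,st,c=cv2.connectedComponentsWithStats(d)
    for i in range(1,k):
        if st[i,4]>20: print(nm,st[i,4],c[i].round(1),at_z('top',c[i],.079)[:2])
t0=cv2.imread('pics/t0.png')[:,:,::-1].astype(int);df=abs(t0-im).sum(2)
for n,(u,v) in dict(amber=(317,140),tub=(195,140),spat=(362,170),small=(147,164)).items(): print(n,df[v-15:v+15,u-12:u+12].mean())
sd=save('side','send').astype(int);s3=cv2.imread('pics/s3.png')[:,:,::-1].astype(int);print('side jar diff',abs(sd-s3).sum(2)[265:345,200:330].mean())
E
```

```text
62.35 [ 0.45592653 -0.20139479  0.18403309] 60.1816363552314
red 19 [281.3 182.6] [ 91.4 -74.9]
red 17 [226.  233.2] [-90.9  75.3]
blue 20 [234.2 176.2] [91.4 75.5]
blue 21 [273.5 239.9] [-90.9 -74.9]
knob 53 [0.48406297 0.14889557] plate deg -88.17522963144955 want 94/-86
knob 55 [ 0.45789742 -0.07103334] plate deg -82.73006030387306 want 94/-86
t3 158 [158.2 208.7] [0.54782715 0.31664946]
t3 164 [154.  247.9] [0.42918481 0.32434729]
t3 247 [178.  268.4] [0.36968478 0.24945118]
end 161 [156.4 192.9] [0.59587075 0.3241817 ]
end 162 [154.  247.8] [0.42944845 0.32433955]
amber 22.545833333333334
tub 30.254166666666666
spat 37.80416666666667
small 31.834722222222222
side jar diff 83.56509615384616
```

```bash
python3 - <<'E'
from h import *
sd=manip.snapshot('side').astype(int);
tr=[manip.mark_of('side','jar_tray')[:1],manip.mark_of('top','jar_tray')[:1]];print([ (k['p'],k['position']) for t in tr for k in t])
d=(sd.sum(2)<130).astype(np.uint8);d[:, :190]=0;d[:,345:]=0;d[:260]=0;d[350:]=0
k,l,st,c=cv2.connectedComponentsWithStats(d)
for i in range(1,k):
    if st[i,4]>30: print(st[i],c[i].round(1))
for x,y in((.5959,.3242),(.4294,.3243)): print('cap mid',proj('side',(x,y,.071)),'foot',proj('side',(x,y,.005)))
# jar body (amber/label darker than tray) width/axis in side image
r,g,b=np.moveaxis(sd,2,0)
m=((r-b>25)|(sd.sum(2)<250)).astype(np.uint8)
for (x,y) in((.5959,.3242),(.4294,.3243)):
    u,v=proj('side',(x,y,.04));
    for z in(.075,.06,.02,.01):
        U,V=proj('side',(x,y,z)); row=m[int(V),int(U)-30:int(U)+30]; w=np.nonzero(row)[0]; print(z,round(U,1),int(V),'run mid',(w.min()+w.max())/2+int(U)-30 if len(w) else None,len(w))
E
```

```text
[(0.73, [275.6, 321.8]), (0.79, [156.7, 232.8])]
cap mid [202.88677775 281.17412278] foot [205.89773145 307.81155822]
cap mid [303.28289513 294.50198785] foot [300.67711986 321.45310023]
0.075 202.7 279 run mid 201.5 47
0.06 203.4 285 run mid 195.0 45
0.02 205.2 302 run mid 193.5 28
0.01 205.7 305 run mid 190.5 16
0.075 303.5 292 run mid 312.0 41
0.06 302.8 299 run mid 303.5 30
0.02 301.2 315 run mid 304.0 25
0.01 300.9 319 run mid 304.0 15
```

```bash
python3 - <<'E'
from h import *
for n,cs in(('t3',[(158.2,208.7)]),('tend',[(156.4,192.9),(154,247.8)])):
    I=cv2.imread(f'pics/{n}.png')[:,:,::-1].astype(int)
    for u,v in cs:
        W=I[int(v)-14:int(v)+15,int(u)-14:int(u)+15]; d=W.sum(2)<150; am=((W[...,0]-W[...,2])>40)
        ys,xs=np.nonzero(d); print(n,(u,v),'cap',d.sum(),np.ptp(xs)+1,np.ptp(ys)+1,'amber',am.sum())
        print('\n'.join(''.join('#' if a else 'a' if q else '.' for a,q in zip(ra,rq)) for ra,rq in zip(d[::2],am[::2])))
E
```

```text
t3 (158.2, 208.7) cap 168 18 15 amber 46
.............................
.............................
.............................
.............................
............#####aaa.........
.........###########aa#......
........#############aa#.....
........##############aa.#...
........#############aaa.....
.........############aa..#...
........a.#########aa#.......
............aaaaaa##.........
.............................
.............................
.............................
tend (156.4, 192.9) cap 173 19 16 amber 223
aaaaaaaaaaaaaaaaaaaaaaaaaaaaa
aaaaaaaaaaaaaaaaaaaaaaaaaaaaa
aaa........aaaaaaaaaaaaaaaaaa
aa...........................
aa...........####aa..........
aa........##########aa.......
aa......#############a#......
a.......##############aa.#...
a.......##############aa..#..
a........############aa#..#..
a.......aa#########aaa#..#...
a..........aaa##aaa#....#....
.............................
.............................
.............................
tend (154, 247.8) cap 172 19 15 amber 53
.............................
.............................
.............................
.............................
..........aaa####aaa.........
........a###########aa#......
........#############aa#.....
.......###############aa.....
........#############aa#.....
........#############aa..#...
.........###########aa.......
...........a.#aaaaa..........
.............................
.............................
.............................
```

Both jars stand upright inside the tray; one was nudged along it and is still in bounds. The frame is square, the knobs are home, and the robot is clear of everything. Handing in.

```bash
python3 -c "
from h import *
print(manip.sign_off())"
```

```text
the job is handed in; nothing more can be done
None
```

I finished and handed in the job at about 62 s, but no verdict came back: both jars stand in the white tray, red then blue diagonals were spanned, the rule lies in its blue tray, the far bar is within about 0.3 mm of square by camera, and both knobs were turned clockwise to their end stops.

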